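# Load the spice stand and screw down its retaining knob

## Task

Put the spice pots away in the wooden spice stand: stand every pot that is on the counter upright in a hole of its own, fully down. Then set the flanged wooden knob on the stand's threaded stem, turn it backwards (anticlockwise from above) until it drops into the thread, and screw it clockwise all the way down so that its flange is home on the shoulder and keeps the pots in. Leave the mortar, tubs, pan lid, chopsticks, cup and bottle where they are.

Things in the scene. Friction and masses are not known exactly. Their poses are not given: they have to be found in the camera images.
- stand: Spice stand, fixed: wooden block 180 x 162 mm, 37 mm high, six round blind holes in a circle of 66 mm radius; mid-block a round wooden column, 60 mm in diameter, up to a flat shoulder 74 mm above the counter, and on it an aluminium threaded stem (42 mm over the thread, core 30 mm). Origin: centre of the underside, z up, x and y along the block's sides.
- shoulder (a point): Centre of the flat shoulder, on the stem's axis, 74 mm above the counter: the knob's underside rests here when home. The stem's right-hand thread has three starts, 27 mm lead per turn, 1.5 to 2 mm of play, and takes the knob down clockwise. From the drop to home the knob turns 150 to 180 degrees and sinks about 12 mm.
- crown (a point): Centre of the thread's upper end, 24 mm above the shoulder; the stem's bevelled tip is 7 mm higher. Three flat 83-degree ledges end clockwise at a stop 3 mm higher, then an open gap of 36 degrees leads into the thread. The knob's pins rest on the ledges or stops; turned anticlockwise, 120 degrees at most, they come over the gaps and the knob drops about 8 mm (at times it does so when set on).
- knob: Flanged wooden knob, loose, 110 to 180 g: round grip 57 mm in diameter on a flange 116 mm wide, 5 mm thick; 37 mm high in all; hollow below (bore 46 mm, 33 mm deep), three 4 mm pins inside, 6 mm above the underside. Origin: centre of the underside, z up. Stands hollow side down; grip it at any yaw. Underside above the shoulder: about 20 mm on the ledges, 23 on the stops, 12 dropped in, 0 home.
- bore0 (a point): Centre of the mouth of hole 0 of the stand, 66 mm from the stem axis and from its neighbours: 35 mm in diameter, 25 mm deep, mouth 37 mm and floor 12 mm above the counter.
- pot0: Lidded spice pot, loose, absent in some starts: steel cylinder with a black lid, 32 mm in diameter with a foot bevelled to 28 mm over the lowest 3 mm, 60 mm high, 120 g with a weighted base, standing upright. Origin: centre of the underside, z up. All pots are alike. Fully down in a hole its top is 72 mm above the counter.
- bore1 (a point): Centre of the mouth of hole 1 of the stand, 66 mm from the stem axis and from its neighbours: 35 mm in diameter, 25 mm deep, mouth 37 mm and floor 12 mm above the counter.
- pot1: Lidded spice pot, loose, absent in some starts: steel cylinder with a black lid, 32 mm in diameter with a foot bevelled to 28 mm over the lowest 3 mm, 60 mm high, 120 g with a weighted base, standing upright. Origin: centre of the underside, z up. All pots are alike. Fully down in a hole its top is 72 mm above the counter.
- bore2 (a point): Centre of the mouth of hole 2 of the stand, 66 mm from the stem axis and from its neighbours: 35 mm in diameter, 25 mm deep, mouth 37 mm and floor 12 mm above the counter.
- pot2: Lidded spice pot, loose, absent in some starts: steel cylinder with a black lid, 32 mm in diameter with a foot bevelled to 28 mm over the lowest 3 mm, 60 mm high, 120 g with a weighted base, standing upright. Origin: centre of the underside, z up. All pots are alike. Fully down in a hole its top is 72 mm above the counter.
- bore3 (a point): Centre of the mouth of hole 3 of the stand, 66 mm from the stem axis and from its neighbours: 35 mm in diameter, 25 mm deep, mouth 37 mm and floor 12 mm above the counter.
- pot3: Lidded spice pot, loose, absent in some starts: steel cylinder with a black lid, 32 mm in diameter with a foot bevelled to 28 mm over the lowest 3 mm, 60 mm high, 120 g with a weighted base, standing upright. Origin: centre of the underside, z up. All pots are alike. Fully down in a hole its top is 72 mm above the counter.
- bore4 (a point): Centre of the mouth of hole 4 of the stand, 66 mm from the stem axis and from its neighbours: 35 mm in diameter, 25 mm deep, mouth 37 mm and floor 12 mm above the counter.
- pot4: Lidded spice pot, loose, absent in some starts: steel cylinder with a black lid, 32 mm in diameter with a foot bevelled to 28 mm over the lowest 3 mm, 60 mm high, 120 g with a weighted base, standing upright. Origin: centre of the underside, z up. All pots are alike. Fully down in a hole its top is 72 mm above the counter.
- bore5 (a point): Centre of the mouth of hole 5 of the stand, 66 mm from the stem axis and from its neighbours: 35 mm in diameter, 25 mm deep, mouth 37 mm and floor 12 mm above the counter.
- pot5: Lidded spice pot, loose, absent in some starts: steel cylinder with a black lid, 32 mm in diameter with a foot bevelled to 28 mm over the lowest 3 mm, 60 mm high, 120 g with a weighted base, standing upright. Origin: centre of the underside, z up. All pots are alike. Fully down in a hole its top is 72 mm above the counter.
- mortar: White ceramic mortar, 128 mm wide, 75 mm high, 1.4 kg. Not part of the job. Origin: centre of the underside, z up.
- pink_tub: Empty pink plastic container, 120 x 90 mm, 55 mm high. Not part of the job. Origin: centre of the underside, z up.
- clear_tub: Empty clear plastic container, 100 x 100 mm, 60 mm high. Not part of the job. Origin: centre of the underside, z up.
- pan_lid: Bronze-coloured aluminium pan lid, 200 mm in diameter, 38 mm high with its knob. Not part of the job. Origin: centre of the underside, z up.
- chopsticks: Banded pair of dark wooden chopsticks lying flat along its x axis, 230 mm long, 16 mm wide, 6 mm high. Not part of the job. Origin: centre of the underside, z up.
- cup: Blue ceramic cup, 76 mm wide, 75 mm high. Not part of the job. Origin: centre of the underside, z up.
- sauce: Amber glass bottle, 60 mm in diameter, 150 mm high. Not part of the job. Origin: centre of the underside, z up.
There are look-alikes about, which are no part of the job. What is shaped like the pot0 but green is not meant.

How it is judged:
By the outcome, as a careful person would: the job done as asked, in the order asked, and still so for the second after the job is handed in, with the robot touching nothing.
Of pot0, pot1, pot2, pot3, pot4, pot5 only 4 to 6 are there at a start; the rules pass over those that are not, and their reading is None.
At some moment in a run one of pot0, pot1, pot2, pot3, pot4, pot5, knob may be knocked a few centimetres aside while the robot is not near it.
It also fails if it takes over 210 s, if anything falls off the work surface, if the arm or the gripper's body presses on something with over 40 N, if the wrist force passes 120 N, or if a joint passes its speed limit or range.

## Robot

A 7-joint arm with a two-finger parallel gripper is mounted at the origin on the work surface. World frame = base frame: x ahead of the robot, y to its left, z up, the work surface at z = 0. Lengths are in m, angles in rad, forces in N, time in s.
With the tool pointing down it reaches from about 0.425 to 1.025 m from the base axis. Payload 9.4 kg.
Tool frame: the origin (TCP) lies at the very end of the fingers, on their centre line; the grasp point (between the pads) lies 19 mm behind it; y points along the fingers, z is the direction in which the jaws open and shut, and the axes are right-handed (so a half turn about y gives the same grasp; the last joint's range is limited). The gripper opens to 85 mm and grips with 20 to 120 N. Pads are 22 mm wide; open, the fingers measure 114 mm over their backs; the gripper's body (76 mm by 85 mm) begins 54 mm behind the grasp point. The pads swing forward as they close: fully open they stand 13 mm farther back than shut.
Start: joints at [1.209, 0.599, -0.003, 1.599, 0.002, 0.943, -0.08], TCP at [0.204, -0.696, 0.231] pointing down, gripper open.
Joint ranges: [-2.57, 2.57], [-0.35, 1.97], [-1.29, 1.29], [0.11, 2.56], [-1.05, 4.19], [0.11, 1.86], [-2.63, 2.63]. Speed limits (rad/s): [2.22, 2.22, 3.01, 3.01, 3.14, 3.14, 3.14].

## Interface

Orientations are given as a unit quaternion [w, x, y, z].
In Python, from workcell import bot, eyes, hand_in gives the robot as it stands. The module is installed in compiled form; this text tells all that it offers.
- The arm moves only by the tool step_arm, never from a script. Its argument "rows" is a list of rows, each a list of 6 numbers: the shift along the tool's x, y, z in mm, then the turn, a rotation vector about the tool's x, y, z in degrees. A call has 1 to 12 rows; each row is the pose to reach, as a shift and turn from the pose commanded when the call began, along the tool's axes at that moment; what a row does not reach only later rows make up. A row lasts 1/8 s, in which the tool goes at most 62.5 mm and 10.7 degrees, less where a joint would pass 70% of its speed; a pose out of reach is approached as far as the arm can. A call with a gripper value outside its range is refused whole. "jaw" is the finger opening in mm, from 0 to 85.4, set as the call begins (left out, the last holds). The fingers move at their own pace and stop on an object; "force" is the grip in N (left out, the last holds). Time passes only in rows, so rows that repeat a pose let the fingers close. It gives the time, the measured TCP pose, the force and the opening at its end, in the units of the state.
- bot.sense(): the state, without advancing time (a new reading comes with each control period).
- eyes.grab_frame(name): name is "side" or "top" or "wrist"; returns the picture (384x512x3 uint8, red, green, blue); there is no depth.
- eyes.camera_info(name): a dict with "vfov" (degrees; the focal length in pixels is half the picture's height over the tangent of half this angle, whatever the lens; pixels are square), "cx", "cy" (the principal point, pixels), "rvec" (rotation vector, rad) and "tvec" (3), from world to camera coordinates, as OpenCV has them. Camera axes: x right, y down, z forward; pixel columns grow to the right and rows downward; lengths in m; the calibration is good to about 2 mm. A picture is of the moment at which its call begins: read the wrist's pose just before it. camera_info takes no time and is no camera call; for the wrist camera it gives the pose at the moment of the call.
- hand_in(): hands the job in, once; it reports no verdict.
Trained networks look in the newest picture that a camera, given by its name, has taken for a name from the list of things; names that differ only in an ending like _2 or _b are one class to them, and where a whole thing is asked for, a point or a joint stands for the part that bears it (a point fixed in the world has none). Each returns a list of dicts, best first, with "conf" (0 to 1); they miss things now and then, are a little off and sometimes report something else, mostly with a low value. They report only what shows in the picture. A call takes as long as a camera call. They do not tell look-alikes from the thing itself.
- eyes.masks_of(query, camera): "region" (384x512 bool, what is visible of it) and "centre" ([column, row] in pixels, amid what is visible of it).
The state is a dict: "time_s": time; "joints": joint angles; "joint_velocities": joint speeds; "joint_torque": joint torques, N m; "ee_pos": TCP position; "tool_rot": TCP orientation; "force": force on the tool from outside, world axes, zero at the start; "torque": the same for the moment, N m; "grip_width": finger opening in m.
Only numpy, scipy, OpenCV 4.12 (cv2) and the standard library are available. Lean on these libraries where they do the work, as an engineer would, in place of code of your own. Each camera call takes 0.05 s, during which the arm holds its last target.

## Working session

There is one attempt and no reset: what is moved stays moved. The work goes in short steps, Python scripts to look and compute and a tool call to move; the robot and the scene stay as the last step left them, time stands still between calls to the robot, and variables do not carry over. Pictures are saved under pics/ and viewed, and the job is handed in when it is done.

Besides the shell and the picture viewer there is one more tool, called as name(argument=value, ...) on one line, values as JSON. step_arm: Moves the arm, as the interface text tells. Its arguments: {"type":"object","properties":{"rows":{"type":"array","items":{"type":"array","items":{"type":"number"}}},"jaw":{"type":"number"},"force":{"type":"number"}},"required":["rows"]}

```bash
mkdir -p pics; ls; python3 - <<'E'
from workcell import bot, eyes
import cv2, json
s=bot.sense(); print({k:(v if not hasattr(v,'tolist') else v.tolist()) for k,v in s.items()})
for n in ("side","top","wrist"):
    im=eyes.grab_frame(n); cv2.imwrite(f"pics/a_{n}.png",im[:,:,::-1]); print(n,eyes.camera_info(n))
E
```

```text
pics
{'time_s': 0.0, 'joints': [1.2093013429914228, 0.6001424214731682, -0.002510600133695935, 1.6001257146350913, 0.0018251817963357323, 0.942918359506536, -0.07976595831569923], 'joint_velocities': [0.0011569210146408536, -0.0005523497272010739, -0.0011248693075165015, -0.0014723877920341116, 0.0004749974494515299, -0.0008970450528602628, 0.0008173518569021643], 'joint_torque': [-0.0014115771045908332, -77.64649629592896, 1.563919186592102, -25.8017760515213, 0.012304370175115764, 0.00883074797457084, 4.766181518789381e-05], 'ee_pos': [0.2035206440644806, -0.6953528512954623, 0.2304064376128691], 'tool_rot': [0.10023456141601034, -0.10052223628667703, 0.7004900287032054, -0.6994011955930928], 'force': [-0.8050028142075342, -0.45771880547179483, -0.0047044007285727005], 'torque': [0.006400747413136998, 0.014573119493030879, 0.028475522262762495], 'grip_width': 0.0857756101168557}
side {'vfov': 52.59616274775752, 'cx': 251.0032038320576, 'cy': 190.92517701689107, 'rvec': array([ 1.01352185, -2.33693587,  1.17826769]), 'tvec': array([0.42987888, 0.31777613, 0.95572097])}
top {'vfov': 57.139590515990875, 'cx': 260.54885132396333, 'cy': 191.82010158705341, 'rvec': array([ 2.16749858, -2.18886778,  0.15259604]), 'tvec': array([0.02560601, 0.60064695, 1.16791581])}
wrist {'vfov': 71.56757108061302, 'cx': 254.69108006329017, 'cy': 194.28580436536032, 'rvec': array([-2.30365741,  1.7255721 ,  0.27565824]), 'tvec': array([-0.72493582, -0.03936838,  0.3799322 ])}
```

View pics/a_side.png

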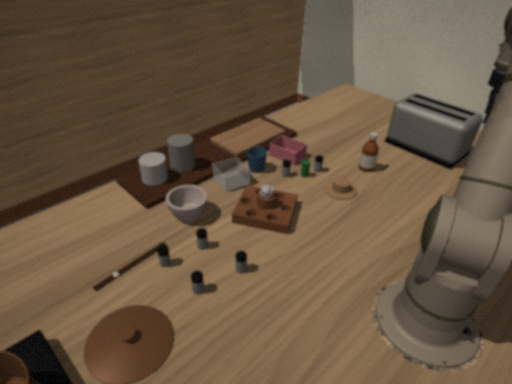

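View pics/a_top.png

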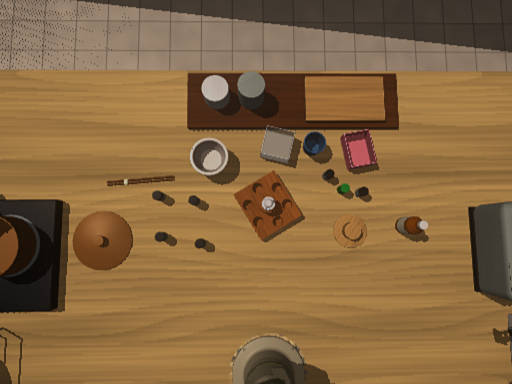

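View pics/a_wrist.png

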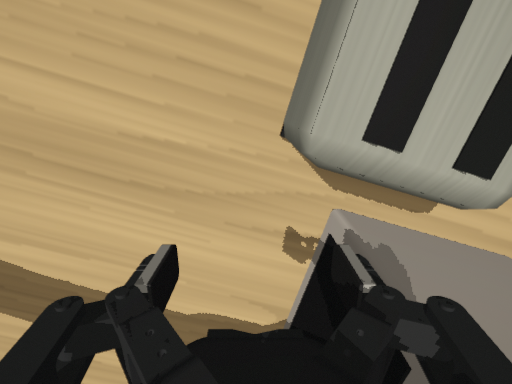

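The top view shows four pots on the left (around (160,195), (195,200), (161,237), (201,243)). Two more are on the right at (329,175) and (362,192), with the green look-alike at (344,189) between them. The knob is at (350,231) and the stand at (268,205).

```bash
cat > h.py <<'E'
from workcell import bot, eyes
import cv2, numpy as np
from scipy.spatial.transform import Rotation as R
from scipy.optimize import least_squares
def cam(n):
    c=eyes.camera_info(n); f=192/np.tan(np.radians(c['vfov'])/2)
    K=np.array([[f,0,c['cx']],[0,f,c['cy']],[0,0,1]]); return K,cv2.Rodrigues(np.array(c['rvec']))[0],np.array(c['tvec'])
def proj(C,P):
    K,Rm,t=C; q=(np.atleast_2d(P)@Rm.T+t)@K.T; return q[:,:2]/q[:,2:]
def ray(C,uv):
    K,Rm,t=C; d=Rm.T@np.linalg.solve(K,[uv[0],uv[1],1]); return -Rm.T@t,d
def onz(C,uv,z):
    o,d=ray(C,uv); return o+d*(z-o[2])/d[2]
def cyl(x,y,z0,z1,r,n=40):
    a=np.linspace(0,2*np.pi,n,endpoint=False); return np.vstack([np.c_[x+r*np.cos(a),y+r*np.sin(a),np.full(n,z)] for z in (z0,z1)])
def silmask(C,pts):
    m=np.zeros((384*4,512*4),np.uint8); h=cv2.convexHull((proj(C,pts)*4).astype(np.float32)); cv2.fillConvexPoly(m,h.astype(np.int32),1)
    return cv2.resize(m.astype(np.float32),(512,384),interpolation=cv2.INTER_AREA)
def cen(m):
    ys,xs=np.mgrid[:384,:512]; return np.array([(xs*m).sum(),(ys*m).sum()])/m.sum()
def fitcyl(C,region,z0,z1,r):
    "xy such that silhouette centroid matches the mask's centroid"
    c=cen(region.astype(float)); p=onz(C,c,(z0+z1)/2)[:2]
    for _ in range(4):
        c2=cen(silmask(C,cyl(p[0],p[1],z0,z1,r))); p=p+(onz(C,c,(z0+z1)/2)-onz(C,c2,(z0+z1)/2))[:2]
    m=silmask(C,cyl(p[0],p[1],z0,z1,r))>.5
    iou=(m&region).sum()/(m|region).sum()
    return p,iou
def pots(n,z0=0,verbose=1):
    img=eyes.grab_frame(n); C=cam(n); out=[]
    for d in eyes.masks_of('pot0',n):
        p,iou=fitcyl(C,d['region'],z0,z0+.06,.016); out.append((p,iou,d))
        col=img[d['region']].mean(0).astype(int)
        if verbose: print(n,'pot',p.round(4),'iou %.2f conf %.2f'%(iou,d['conf']),col,'px',np.round(d['centre']))
    return out
def st():
    s=bot.sense(); print('t %.2f'%s['time_s'],np.round(s['ee_pos'],4),'F',np.round(s['force'],1),'T',np.round(s['torque'],2),'w %.4f'%s['grip_width'],'tool y',R.from_quat(s['tool_rot'],scalar_first=True).as_matrix()[:,1].round(3),'z',R.from_quat(s['tool_rot'],scalar_first=True).as_matrix()[:,2].round(3), 'j',np.round(s['joints'],2)); return s
E
python3 - <<'E'
from h import *
st()
for n in('top','side'): pots(n)
for n in('top','side'):
    C=cam(n)
    for q in('knob','stand','bore0'):
        for d in eyes.masks_of(q,n):
            print(n,q,'%.2f'%d['conf'],d['region'].sum(),np.round(d['centre'],1), onz(C,d['centre'],.02).round(4))
E
```

```text
t 0.15 [ 0.2036 -0.6954  0.2306] F [-0.4  0.1 -0.5] T [-0.03 -0.01 -0.  ] w 0.0854 tool y [-0.     0.001 -1.   ] z [ 0.281 -0.96  -0.001] j [ 1.21  0.6  -0.    1.6   0.    0.94 -0.08]
top pot [ 0.5986 -0.3281] iou 0.93 conf 0.68 [54 43 30] px [361. 188.]
top pot [0.4543 0.3517] iou 0.91 conf 0.64 [60 47 34] px [161. 236.]
top pot [ 0.6586 -0.2145] iou 0.81 conf 0.61 [44 35 26] px [331. 176.]
top pot [ 0.6103 -0.2658] iou 0.95 conf 0.50 [44 86 29] px [342. 186.]
top pot [0.4308 0.2222] iou 0.81 conf 0.46 [52 41 31] px [198. 242.]
side pot [0.5881 0.362 ] iou 0.87 conf 0.77 [44 39 34] px [164. 256.]
side pot [0.4271 0.223 ] iou 0.88 conf 0.75 [54 48 40] px [243. 260.]
side pot [0.4517 0.3509] iou 0.92 conf 0.64 [52 46 38] px [200. 285.]
side pot [ 0.5919 -0.3217] iou 0.81 conf 0.57 [57 52 45] px [314. 165.]
side pot [ 0.7606 -0.0384] iou 0.17 conf 0.51 [96 87 79] px [230. 174.]
side pot [0.5429 0.0112] iou 0.08 conf 0.35 [87 58 40] px [267. 210.]
top knob 0.68 844 [349. 227.] [ 0.4784 -0.2827  0.02  ]
top stand 0.78 2607 [269.1 205.7] [ 0.5542 -0.0095  0.02  ]
top bore0 0.83 2610 [267.3 204.3] [ 0.559  -0.0034  0.02  ]
top bore0 0.57 965 [276.1 141.3] [ 0.7799 -0.0372  0.02  ]
side stand 0.64 2401 [262.7 207.6] [0.5609 0.0068 0.02  ]
side bore0 0.74 2378 [267.6 208. ] [ 0.5488 -0.0035  0.02  ]
side bore0 0.47 243 [240.5 261.1] [0.4382 0.2166 0.02  ]
```

```bash
cat >> h.py <<'E'
def tool():
    s=bot.sense(); return np.array(s['ee_pos']),R.from_quat(s['tool_rot'],scalar_first=True)
def plan(p,yawz=None):
    """shift (mm) and turn (deg) in tool axes to get TCP to p, tool down, jaw axis z at world yaw yawz (deg) (mod 180)"""
    tp,tr=tool(); M=tr.as_matrix()
    if yawz is None: yawz=np.degrees(np.arctan2(M[1,2],M[0,2]))
    best=None
    for k in(0,180):
        a=np.radians(yawz+k); z=np.array([np.cos(a),np.sin(a),0]); y=np.array([0,0,-1.]); x=np.cross(y,z)
        rv=(tr.inv()*R.from_matrix(np.c_[x,y,z])).as_rotvec(degrees=True)
        j7=bot.sense()['joints'][6]
        if best is None or np.linalg.norm(rv)<np.linalg.norm(best): best=rv
    sh=tr.inv().apply(np.asarray(p)-tp)*1000
    print('PLAN shift',sh.round(1),'turn',best.round(1),'rows>=',max(np.linalg.norm(sh)/62.5,np.linalg.norm(best)/10.7).round(1)); return sh,best
E
python3 - <<'E'
from h import *
K,Rm,t=cam('wrist'); tp,tr=tool()
o=-Rm.T@t; print('cam in tool',tr.inv().apply(o-tp),'axes', (tr.as_matrix().T@Rm.T).round(3))
plan([.50,0,.36],-90)
E
```

```text
cam in tool [-0.07998469 -0.14157472  0.00080822] axes [[ 0.     0.951  0.309]
 [ 0.001 -0.309  0.951]
 [ 1.     0.    -0.001]]
PLAN shift [-479.9 -128.8 -584.5] turn [-0.  16.3  0. ] rows>= 12.3
```

```bash
python3 - <<'E'
from h import *
plan([.61,0,.26],-90)
E
```

```text
PLAN shift [-585.5  -28.8 -553.6] turn [-0.  16.3  0. ] rows>= 12.9
```

step_arm(rows=[[-45,-10,-43,0,4,0],[-90,-20,-85,0,8,0],[-135,-28.8,-128,0,12,0],[-180,-28.8,-170,0,16.3,0],[-225,-28.8,-213,0,16.3,0],[-270,-28.8,-255,0,16.3,0],[-315,-28.8,-298,0,16.3,0],[-360,-28.8,-340,0,16.3,0],[-405,-28.8,-383,0,16.3,0],[-450,-28.8,-425,0,16.3,0],[-495,-28.8,-468,0,16.3,0],[-540,-28.8,-510,0,16.3,0]])

```text
time_s: 2.15
ee_pos: [0.5796, -0.0528, 0.2604]
tool_rot: [-0.0, -0.0, -0.707, 0.707]
force: [0.3, -0.9, 1.0]
grip_width: 0.0854
```

step_arm(rows=[[-45,0,-43,0,0,0],[-45,0,-43,0,0,0],[-45,0,-43,0,0,0],[-45,0,-43,0,0,0]])

```text
time_s: 2.65
ee_pos: [0.6228, -0.0132, 0.2602]
tool_rot: [0.001, -0.0, -0.707, 0.707]
force: [-0.3, 1.0, -0.3]
grip_width: 0.0852
```

```bash
python3 - <<'E'
from h import *
st(); im=eyes.grab_frame('wrist'); cv2.imwrite('pics/b_wrist.png',im[:,:,::-1])
C=cam('wrist')
for q in('stand','bore0','shoulder','pot0'):
    for d in eyes.masks_of(q,'wrist'): print(q,'%.2f'%d['conf'],d['region'].sum(),np.round(d['centre']),onz(C,d['centre'],.037).round(4))
for d in pots('top'): pass
E
```

```text
t 2.65 [ 0.6228 -0.0132  0.2602] F [-0.3  1.  -0.3] T [ 0.    0.03 -0.03] w 0.0852 tool y [-0.    -0.001 -1.   ] z [-0.002 -1.     0.001] j [-0.04  0.45 -0.04  1.81  0.02  0.89 -1.67]
stand 0.95 12958 [244. 207.] [0.5644 0.0026 0.037 ]
stand 0.53 10466 [80. 89.] [0.7266 0.2085 0.037 ]
bore0 0.75 12913 [249. 206.] [ 0.5669 -0.0058  0.037 ]
bore0 0.66 991 [476. 184.] [ 0.5989 -0.3291  0.037 ]
shoulder 0.73 12886 [247. 205.] [ 0.568  -0.0025  0.037 ]
shoulder 0.58 224 [ 17. 143.] [0.6584 0.3087 0.037 ]
pot0 0.87 640 [111. 282.] [0.4356 0.2182 0.037 ]
pot0 0.82 1012 [477. 185.] [ 0.5971 -0.3299  0.037 ]
pot0 0.82 435 [  7. 188.] [0.5948 0.341  0.037 ]
pot0 0.79 938 [432. 175.] [ 0.6128 -0.2629  0.037 ]
pot0 0.65 977 [ 24. 271.] [0.4572 0.353  0.037 ]
pot0 0.55 937 [400. 143.] [ 0.6574 -0.2107  0.037 ]
top pot [ 0.5985 -0.3293] iou 0.89 conf 0.65 [51 41 30] px [361. 189.]
top pot [0.5748 0.2436] iou 0.84 conf 0.53 [77 61 42] px [196. 198.]
top pot [0.4283 0.2236] iou 0.95 conf 0.48 [66 52 36] px [197. 244.]
top pot [0.4539 0.352 ] iou 0.68 conf 0.44 [51 41 32] px [161. 235.]
top pot [ 0.4678 -0.2908] iou 0.18 conf 0.42 [86 59 32] px [351. 227.]
top pot [ 0.6098 -0.2649] iou 0.94 conf 0.41 [43 89 31] px [344. 187.]
```

View pics/b_wrist.png

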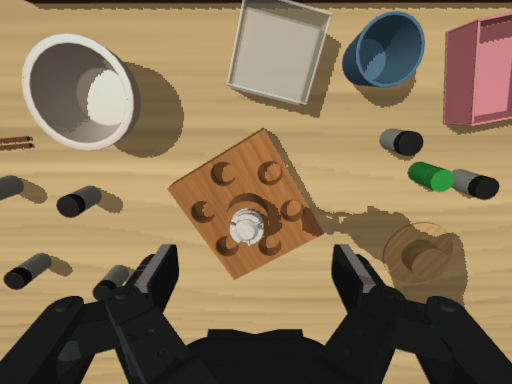

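```bash
cat >> h.py <<'E'
def standpts(x,y,yaw):
    c,s=np.cos(yaw),np.sin(yaw); b=np.array([[i*.09,j*.081] for i,j in((1,1),(1,-1),(-1,-1),(-1,1))])@np.array([[c,s],[-s,c]])+[x,y]
    return b
def fitstand(C,region,x0):
    reg=region.astype(np.float32)
    def cost(v):
        b=standpts(v[0],v[1],v[2]); P=np.vstack([np.c_[b,np.zeros(4)],np.c_[b,np.full(4,.037)]])
        m=silmask(C,P); m=np.maximum(m,silmask(C,cyl(v[0],v[1],.074,.105,.017))); return np.abs(m-reg).sum()
    from scipy.optimize import minimize
    r=minimize(cost,x0,method='Nelder-Mead',options=dict(initial_simplex=np.array([x0,*(np.array(x0)+d for d in ([.006,0,0],[0,.006,0],[0,0,.08]))]),xatol=1e-5,fatol=.5))
    return r.x,r.fun
E
python3 - <<'E'
from h import *
im=eyes.grab_frame('wrist'); C=cam('wrist')
best=[]
d=eyes.masks_of('stand','wrist')[0]
for y0 in (.3,.6,-.9,-1.2):
    best.append(fitstand(C,d['region'],[.564,0,y0]))
best.sort(key=lambda b:b[1]); print(best)
v=best[0][0]
big=cv2.resize(im[90:320,130:360,::-1],None,fx=3.4,fy=2.6*1.0,interpolation=cv2.INTER_CUBIC)
S=np.array([3.4,2.6]); off=np.array([130,90])
def draw(P,col):
    q=((proj(C,P)-off+.5)*S).astype(np.int32); cv2.polylines(big,[q],True,col,1)
b=standpts(*v); draw(np.c_[b,np.full(4,.037)],(0,255,0)); draw(np.c_[b,np.zeros(4)],(255,255,0))
for k in range(6):
    a=v[2]+k*np.pi/3; draw(cyl(v[0]+.066*np.cos(a),v[1]+.066*np.sin(a),.037,.037,.0175)[:40],(0,0,255))
draw(cyl(v[0],v[1],.074,.074,.030)[:40],(255,0,255)); draw(cyl(v[0],v[1],.105,.105,.015)[:40],(255,0,255))
cv2.imwrite('pics/c.png',big)
E
```

```text
[(array([ 0.55656334, -0.00316541,  0.54117333]), np.float64(171.8125)), (array([ 0.55652899, -0.00310017,  0.54074605]), np.float64(172.625)), (array([ 0.55959351,  0.00695379, -1.03191651]), np.float64(2231.9375)), (array([ 0.5592256 ,  0.00547182, -1.01572755]), np.float64(2249.5625))]
```

View pics/c.png

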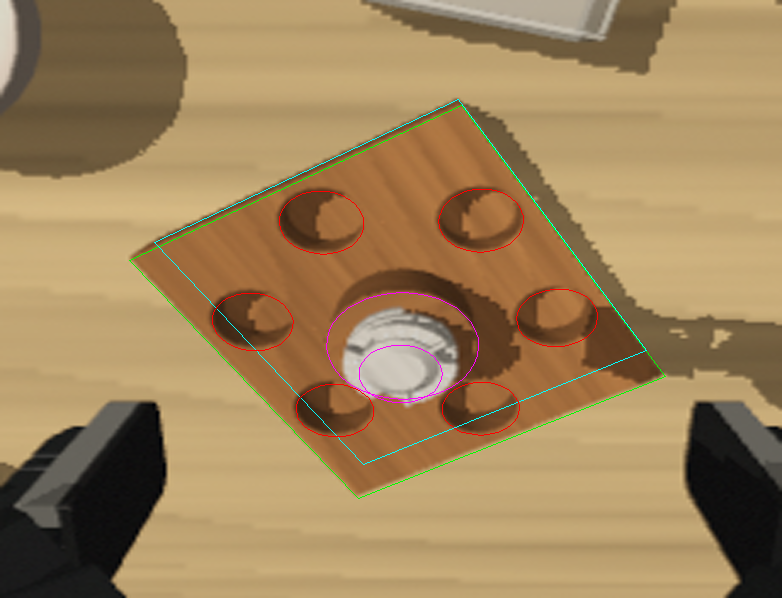

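The stand fits well at centre (0.5566, -0.0031), yaw 31°, and the hole overlays match. Next I'll go to a hover above the first pot.

```bash
cat >> h.py <<'E'
SC=np.array([.5566,-.0031]); SY=np.radians(31.0)
def hole(k): 
    a=SY+k*np.pi/3; return SC+.066*np.array([np.cos(a),np.sin(a)])
E
python3 - <<'E'
from h import *
for k in range(6): print(k,31+60*k,hole(k).round(4))
plan([.429,.2236,.17],61)
E
```

```text
0 31 [0.6132 0.0309]
1 91 [0.5554 0.0629]
2 151 [0.4989 0.0289]
3 211 [ 0.5    -0.0371]
4 271 [ 0.5578 -0.0691]
5 331 [ 0.6143 -0.0351]
PLAN shift [ 194.6   90.1 -235.4] turn [-0. 29. -0.] rows>= 5.1
```

step_arm(rows=[[194.6,90.1,-235.4,0,-10,0],[194.6,90.1,-235.4,0,-20,0],[194.6,90.1,-235.4,0,-30,0],[194.6,90.1,-235.4,0,-40,0],[194.6,90.1,-235.4,0,-50,0],[194.6,90.1,-235.4,0,-60,0],[194.6,90.1,-235.4,0,-70,0],[194.6,90.1,-235.4,0,-80,0],[194.6,90.1,-235.4,0,-90,0],[194.6,90.1,-235.4,0,-100,0],[194.6,90.1,-235.4,0,-110,0],[194.6,90.1,-235.4,0,-120,0]], jaw=60)

```text
time_s: 4.6
ee_pos: [0.4291, 0.2238, 0.1701]
tool_rot: [0.613, -0.613, 0.352, -0.352]
force: [-0.0, 0.8, -1.0]
grip_width: 0.06
```

step_arm(rows=[[0,0,0,0,-10,0],[0,0,0,0,-20,0],[0,0,0,0,-31,0],[0,0,0,0,-31,0]])

```text
time_s: 5.1
ee_pos: [0.4291, 0.2236, 0.1698]
tool_rot: [0.685, -0.684, 0.178, -0.177]
force: [0.5, 0.6, 0.0]
grip_width: 0.06
```

```bash
cat >> h.py <<'E'
def look(name):
    st(); im=eyes.grab_frame('wrist'); C=cam('wrist'); ds=eyes.masks_of('pot0','wrist')
    im2=im[:,:,::-1].copy()
    for d in ds:
        p,iou=fitcyl(C,d['region'],0,.06,.016); print(p.round(4),'iou %.2f conf %.2f'%(iou,d['conf']),im[d['region']].mean(0).astype(int),np.round(d['centre']))
        cv2.polylines(im2,[cv2.convexHull(proj(C,cyl(p[0],p[1],0,.06,.016)).astype(np.float32)).astype(np.int32)],True,(0,0,255),1)
    cv2.imwrite(f'pics/{name}.png',im2)
E
python3 - <<'E'
from h import *
look('p1'); plan([.429,.2236,.17])
E
```

```text
t 5.10 [0.4291 0.2236 0.1698] F [0.5 0.6 0. ] T [ 0.03 -0.   -0.04] w 0.0600 tool y [-0.  0. -1.] z [0.486 0.874 0.   ] j [-0.03  0.51 -0.79  2.17  0.58  0.68 -0.16]
[0.5915 0.3628] iou 0.88 conf 0.92 [45 44 40] [425. 248.]
[0.4549 0.3513] iou 0.89 conf 0.83 [64 62 56] [372. 146.]
[0.431  0.2221] iou 0.94 conf 0.63 [49 46 42] [253. 188.]
PLAN shift [-0.  -0.1 -0. ] turn [ 0. -0. -0.] rows>= 0.0
```

View pics/p1.png

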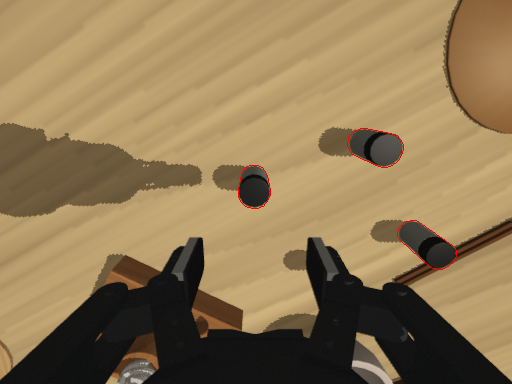

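The pot sits centred at (254,186), and the outline fits well.

```bash
python3 - <<'E'
from h import *
plan([.431,.2221,.032])
E
```

```text
PLAN shift [  2.5 137.9  -0.4] turn [ 0. -0. -0.] rows>= 2.2
```

step_arm(rows=[[2.5,50,-0.4,0,0,0],[2.5,90,-0.4,0,0,0],[2.5,120,-0.4,0,0,0],[2.5,138,-0.4,0,0,0],[2.5,138,-0.4,0,0,0]])

```text
time_s: 5.82
ee_pos: [0.4304, 0.2223, 0.0312]
tool_rot: [-0.684, 0.685, -0.178, 0.177]
force: [-0.9, 0.7, 0.8]
grip_width: 0.0598
```

step_arm(rows=[[0,0,0,0,0,0],[0,0,0,0,0,0],[0,0,0,0,0,0],[0,0,0,0,0,0],[0,-60,0,0,0,0],[0,-118,0,0,0,0],[0,-118,0,0,0,0]], jaw=20, force=40)

```text
time_s: 6.7
ee_pos: [0.4326, 0.2229, 0.1537]
tool_rot: [0.686, -0.683, 0.176, -0.179]
force: [0.8, -0.2, -2.3]
grip_width: 0.0306
```

```bash
python3 - <<'E'
from h import *
st(); im=eyes.grab_frame('wrist'); cv2.imwrite('pics/d.png',im[:,:,::-1])
plan([*hole(2),.15],61)
E
```

```text
t 6.70 [0.4326 0.2229 0.1537] F [ 0.8 -0.2 -2.3] T [0.01 0.   0.02] w 0.0306 tool y [ 0.006  0.003 -1.   ] z [0.486 0.874 0.006] j [-0.05  0.53 -0.76  2.18  0.62  0.65 -0.19]
PLAN shift [ 152.3    1.7 -136.2] turn [-0.2 -0.1  0.1] rows>= 3.3
```

View pics/d.png

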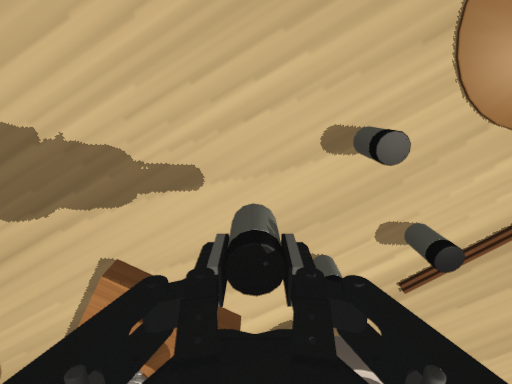

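```bash
cat >> h.py <<'E'
def held(name,h=.032,dx=0,dz=0,crop=(150,150,200,200)):
    "overlay of held pot cylinder at tool offset"
    im=eyes.grab_frame('wrist'); C=cam('wrist'); tp,tr=tool()
    c=cyl(0,0,-h,.06-h,.016); L=np.c_[c[:,0]+dx,-c[:,2],c[:,1]+dz]; P=tr.apply(L)+tp
    q=proj(C,P); S=5; x0,y0,w,hh=crop
    big=cv2.resize(im[y0:y0+hh,x0:x0+w,::-1],None,fx=S,fy=S,interpolation=cv2.INTER_CUBIC)
    big=cv2.convertScaleAbs(big,alpha=2,beta=10)
    for sl in (slice(0,40),slice(40,80)): cv2.polylines(big,[((q[sl]-[x0,y0]+.5)*S).astype(np.int32)],True,(0,0,255),1)
    cv2.imwrite(f'pics/{name}.png',big)
E
python3 - <<'E'
from h import *
held('e',crop=(190,190,130,118))
E
```

```text
(no output)
```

View pics/e.png

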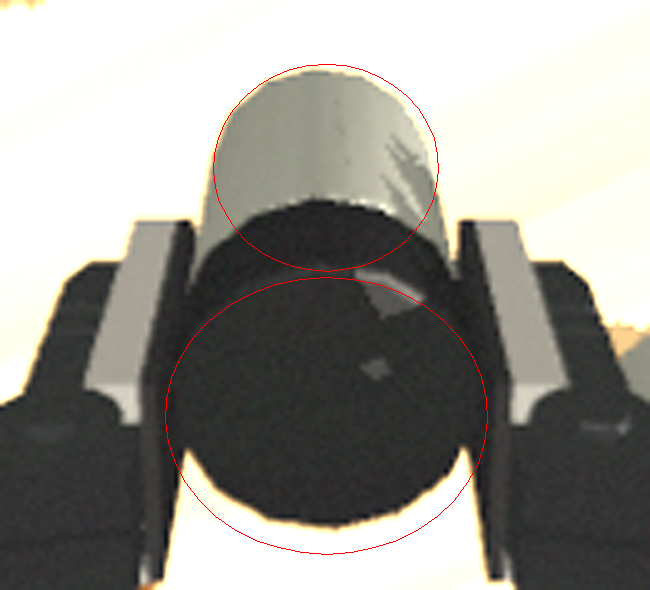

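Pot held upright and centred between the pads, lid at about (257,265). Now to hole 2.

step_arm(rows=[[76,1.7,-68,0,0,0],[152.3,1.7,-136.2,0,0,0],[152.3,1.7,-136.2,0,0,0],[152.3,1.7,-136.2,0,0,0],[152.3,1.7,-136.2,0,0,0],[152.3,1.7,-136.2,0,0,0]])

```text
time_s: 7.55
ee_pos: [0.4975, 0.031, 0.1479]
tool_rot: [0.685, -0.685, 0.177, -0.176]
force: [-0.1, -0.1, -2.7]
grip_width: 0.0309
```

```bash
python3 - <<'E'
from h import *
st(); plan([*hole(2),.075],61)
E
```

```text
t 7.55 [0.4975 0.031  0.1479] F [-0.1 -0.1 -2.7] T [ 0.05  0.01 -0.02] w 0.0309 tool y [-0.001  0.001 -1.   ] z [0.483 0.876 0.   ] j [ 0.37  0.56 -0.77  2.16  0.64  0.67  0.22]
PLAN shift [ 2.2 72.9 -1.2] turn [-0.   0.1 -0.1] rows>= 1.2
```

step_arm(rows=[[2.2,45,-1.2,0,0,0],[2.2,72.9,-1.2,0,0,0],[2.2,72.9,-1.2,0,0,0],[2.2,72.9,-1.2,0,0,0]])

```text
time_s: 8.05
ee_pos: [0.4997, 0.0286, 0.0762]
tool_rot: [0.685, -0.685, 0.176, -0.176]
force: [0.2, -0.2, -1.6]
grip_width: 0.0307
```

```bash
python3 - <<'E'
from h import *
st(); plan([*hole(2),.060],61)
im=eyes.grab_frame('wrist'); cv2.imwrite('pics/f.png',im[:,:,::-1])
E
```

```text
t 8.05 [0.4997 0.0286 0.0762] F [ 0.2 -0.2 -1.6] T [ 0.02 -0.    0.02] w 0.0307 tool y [ 0.001  0.    -1.   ] z [0.483 0.876 0.001] j [ 0.27  0.66 -0.63  2.21  0.81  0.52  0.07]
PLAN shift [-0.8 16.2 -0.1] turn [-0.   0.1  0. ] rows>= 0.3
```

View pics/f.png

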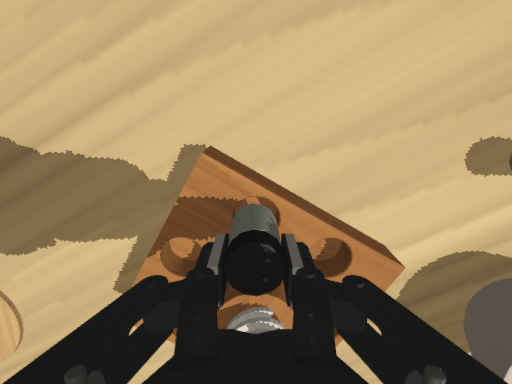

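```bash
cat >> h.py <<'E'
def zoom(name,k,v=None,S=5,w=130,hh=118):
    im=eyes.grab_frame('wrist'); C=cam('wrist'); v=SC if v is None else v
    c=proj(C,[[*hole(k),.037]])[0]; x0=int(max(0,c[0]-w/2)); y0=int(max(0,c[1]-hh/2))
    big=cv2.resize(im[y0:y0+hh,x0:x0+w,::-1],None,fx=S,fy=S,interpolation=cv2.INTER_CUBIC); big=cv2.convertScaleAbs(big,alpha=1.5,beta=10)
    for j in range(6):
        P=cyl(*hole(j),.037,.037,.0175)[:40]; cv2.polylines(big,[((proj(C,P)-[x0,y0]+.5)*S).astype(np.int32)],True,(0,255,0),1)
    b=standpts(*SC,SY); cv2.polylines(big,[((proj(C,np.c_[b,np.full(4,.037)])-[x0,y0]+.5)*S).astype(np.int32)],True,(255,255,0),1)
    tp,tr=tool(); L=cyl(0,0,-.032,.028,.014); P=tr.apply(np.c_[L[:,0],-L[:,2],L[:,1]])+tp
    cv2.polylines(big,[((proj(C,P[:40])-[x0,y0]+.5)*S).astype(np.int32)],True,(0,0,255),1)
    cv2.imwrite(f'pics/{name}.png',big)
E
python3 - <<'E'
from h import *
zoom('g',2)
E
```

```text
(no output)
```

View pics/g.png

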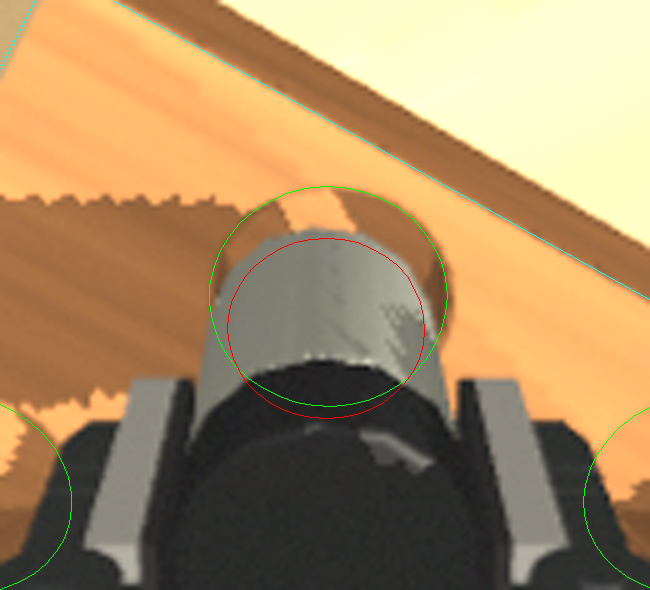

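step_arm(rows=[[0,0,1,0,0,0],[0,8,1,0,0,0],[0,14,1,0,0,0],[0,20,1,0,0,0],[0,20,1,0,0,0]])

```text
time_s: 8.78
ee_pos: [0.4999, 0.0282, 0.0548]
tool_rot: [0.685, -0.685, 0.177, -0.177]
force: [1.2, 1.0, -2.0]
grip_width: 0.0306
```

```bash
python3 - <<'E'
from h import *
st(); plan([*hole(2),.044],61)
E
```

```text
t 8.78 [0.4999 0.0282 0.0548] F [ 1.2  1.  -2. ] T [ 0.27 -0.13  0.01] w 0.0306 tool y [-0.001  0.    -1.   ] z [ 0.484  0.875 -0.   ] j [ 0.23  0.69 -0.59  2.22  0.87  0.48  0.02]
PLAN shift [-1.2 10.8  0.1] turn [ 0.  0. -0.] rows>= 0.2
```

step_arm(rows=[[0,5,0,0,0,0],[0,9,0,0,0,0],[0,12,0,0,0,0],[0,12,0,0,0,0]])

```text
time_s: 9.28
ee_pos: [0.5001, 0.0276, 0.0445]
tool_rot: [-0.684, 0.685, -0.176, 0.178]
force: [-3.1, -0.9, 21.1]
grip_width: 0.0307
```

```bash
python3 - <<'E'
from h import *
st(); zoom('g2',2)
E
```

```text
t 9.28 [0.5001 0.0276 0.0445] F [-3.1 -0.9 21.1] T [-0.32  0.77 -0.05] w 0.0307 tool y [ 0.001 -0.002 -1.   ] z [ 0.485  0.875 -0.001] j [ 0.21  0.7  -0.56  2.22  0.9   0.45 -0.01]
```

View pics/g2.png

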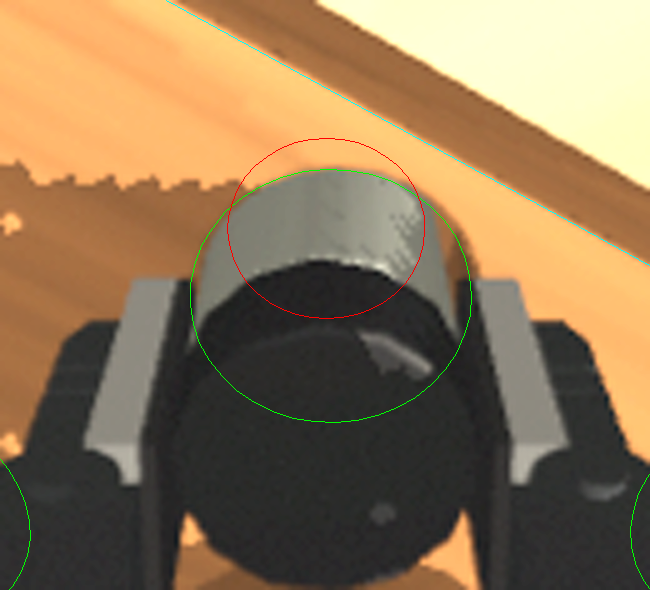

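Contact at TCP z = 0.0445 with 21 N means the pot is on the floor of the hole. Releasing and rising.

step_arm(rows=[[0,-1,0,0,0,0],[0,-1,0,0,0,0],[0,-1,0,0,0,0],[0,-30,0,0,0,0],[0,-80,0,0,0,0],[0,-120,0,0,0,0]], jaw=46)

```text
time_s: 10.07
ee_pos: [0.4998, 0.0281, 0.1646]
tool_rot: [0.685, -0.685, 0.177, -0.177]
force: [-0.3, -0.5, -0.2]
grip_width: 0.046
```

```bash
python3 - <<'E'
from h import *
st(); im=eyes.grab_frame('wrist'); cv2.imwrite('pics/h.png',im[:,:,::-1])
for d in eyes.masks_of('pot0','wrist'):
    print(d['conf'],d['centre'],fitcyl(cam('wrist'),d['region'],.012,.072,.016), fitcyl(cam('wrist'),d['region'],.037,.072,.016))
plan([.4549,.3513,.17],121)
E
```

```text
t 10.07 [0.4998 0.0281 0.1646] F [-0.3 -0.5 -0.2] T [-0.05 -0.06 -0.01] w 0.0460 tool y [-0.001  0.    -1.   ] z [0.484 0.875 0.   ] j [ 0.4   0.54 -0.8   2.14  0.61  0.7   0.25]
0.9 [152.7, 363.0] (array([ 0.64888655, -0.20577218]), np.float64(0.49681020733652315)) (array([ 0.63592637, -0.19022579]), np.float64(0.5339892665474061))
0.76 [254.4, 189.6] (array([0.50403032, 0.02743911]), np.float64(0.9079464988198269)) (array([0.50193155, 0.02861316]), np.float64(0.9529914529914529))
0.76 [478.0, 147.3] (array([0.5728311 , 0.23919079]), np.float64(0.9064475347661188)) (array([0.56701757, 0.23157273]), np.float64(0.8168207837956847))
0.19 [467.6, 286.5] (array([0.72815275, 0.18747711]), np.float64(0.2054912982380283)) (array([0.71716962, 0.18296894]), np.float64(0.15479407631607395))
PLAN shift [-197.4   -3.5  259.7] turn [ -0.  -60.    0.3] rows>= 5.6
```

View pics/h.png

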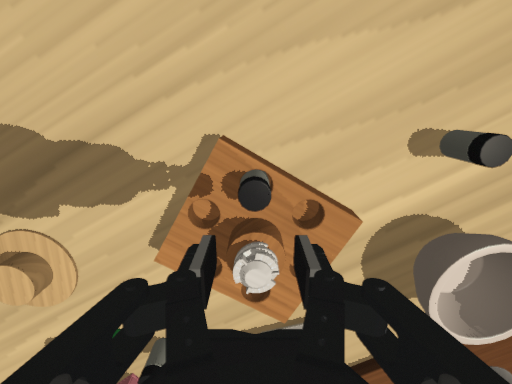

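Pot 1 is fully seated in hole 2 (picture at (254,190)). Next is the pot at (0.455, 0.351), for hole 1 at yaw 1.

```bash
python3 - <<'E'
from h import *
for d in eyes.masks_of('stand','wrist')[:1]: print(d['conf'],fitstand(cam('wrist'),d['region'],[.5566,-.0031,.541]))
plan([.4549,.3513,.17],1)
E
```

```text
0.78 (array([ 0.55963169, -0.00315026,  0.53293125]), np.float64(4194.4375))
PLAN shift [-197.2   -5.4  260.5] turn [-0.2 60.   0.1] rows>= 5.6
```

step_arm(rows=[[-197.2,-5.4,260.5,0,10,0],[-197.2,-5.4,260.5,0,20,0],[-197.2,-5.4,260.5,0,30,0],[-197.2,-5.4,260.5,0,40,0],[-197.2,-5.4,260.5,0,50,0],[-197.2,-5.4,260.5,0,60,0],[-197.2,-5.4,260.5,0,60,0],[-197.2,-5.4,260.5,0,60,0],[-197.2,-5.4,260.5,0,60,0]], jaw=60)

```text
time_s: 11.35
ee_pos: [0.4542, 0.3496, 0.1683]
tool_rot: [-0.504, 0.505, -0.495, 0.496]
force: [0.8, -0.1, -0.3]
grip_width: 0.0601
```

```bash
python3 - <<'E'
from h import *
look('p2'); plan([.4549,.3513,.032],1)
E
```

```text
t 11.35 [0.4542 0.3496 0.1683] F [ 0.8 -0.1 -0.3] T [ 0.   -0.08  0.02] w 0.0601 tool y [-0.    -0.001 -1.   ] z [ 1.     0.018 -0.   ] j [-0.42  0.54 -0.48  1.99  0.38  0.7  -1.12]
[0.4547 0.3511] iou 0.88 conf 0.85 [43 42 39] [252. 185.]
[0.5766 0.2513] iou 0.50 conf 0.63 [63 61 54] [354. 265.]
[0.5898 0.3625] iou 0.94 conf 0.55 [47 45 39] [382. 175.]
PLAN shift [ -1.2 136.6   0.7] turn [ 0. -0.  0.] rows>= 2.2
```

View pics/p2.png

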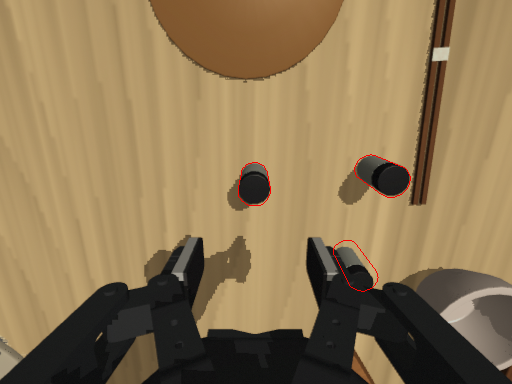

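Pot centred at (254,185), fit good.

step_arm(rows=[[0,50,0,0,0,0],[0,90,0,0,0,0],[0,120,0,0,0,0],[0,138,0,0,0,0],[0,138,0,0,0,0],[0,138,0,0,0,0]])

```text
time_s: 12.2
ee_pos: [0.4542, 0.3517, 0.0317]
tool_rot: [0.505, -0.504, 0.496, -0.496]
force: [-0.0, -0.1, -0.3]
grip_width: 0.0604
```

step_arm(rows=[[0,0,0,0,0,0],[0,0,0,0,0,0],[0,0,0,0,0,0],[0,0,0,0,0,0],[0,-60,0,0,0,0],[0,-118,0,0,0,0],[0,-118,0,0,0,0]], jaw=20)

```text
time_s: 13.08
ee_pos: [0.4554, 0.353, 0.1532]
tool_rot: [0.507, -0.502, 0.495, -0.496]
force: [0.9, 0.4, -1.4]
grip_width: 0.031
```

```bash
python3 - <<'E'
from h import *
st(); plan([*hole(1),.15],1)
E
```

```text
t 13.07 [0.4554 0.353  0.1532] F [ 0.9  0.4 -1.4] T [-0.02 -0.07  0.  ] w 0.0310 tool y [ 0.006  0.005 -1.   ] z [1.    0.017 0.006] j [-0.43  0.56 -0.48  2.    0.41  0.67 -1.15]
PLAN shift [291.8   2.4  95. ] turn [-0.3 -0.  -0.3] rows>= 4.9
```

step_arm(rows=[[58,0,19,0,0,0],[116,0,38,0,0,0],[174,0,57,0,0,0],[232,0,76,0,0,0],[290.2,0,95.5,0,0,0],[290.2,0,95.5,0,0,0],[290.2,40,95.5,0,0,0],[290.2,75,95.5,0,0,0],[290.2,75,95.5,0,0,0],[290.2,75,95.5,0,0,0],[290.2,75,95.5,0,0,0]])

```text
time_s: 14.45
ee_pos: [0.555, 0.0634, 0.075]
tool_rot: [0.505, -0.504, 0.495, -0.496]
force: [-0.2, 0.3, -0.7]
grip_width: 0.0307
```

```bash
python3 - <<'E'
from h import *
st(); plan([*hole(1),.044],1);zoom('g3',1)
E
```

```text
t 14.45 [0.555  0.0634 0.075 ] F [-0.2  0.3 -0.7] T [ 0.02 -0.02 -0.02] w 0.0307 tool y [ 0.002  0.    -1.   ] z [1.    0.018 0.002] j [ 0.06  0.66 -0.41  2.09  0.53  0.5  -0.73]
PLAN shift [ 0.5 31.   0.4] turn [-0.1  0.  -0. ] rows>= 0.5
```

View pics/g3.png

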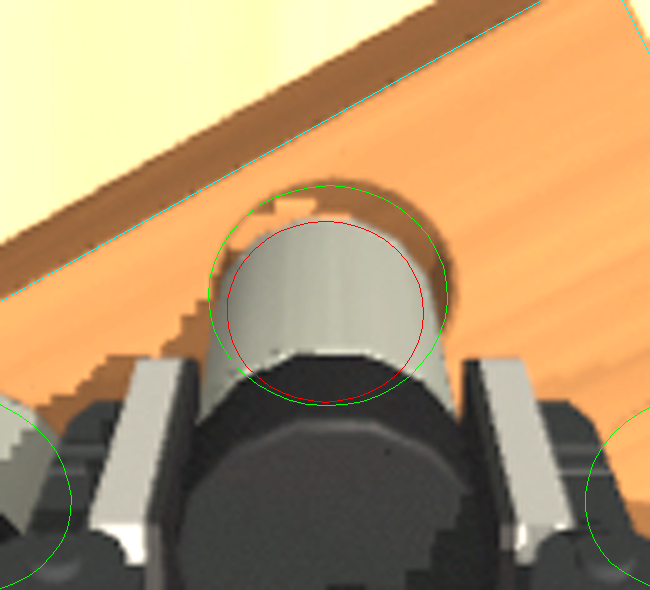

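step_arm(rows=[[-0.5,8,0.6,0,0,0],[-0.5,15,0.6,0,0,0],[-0.5,21,0.6,0,0,0],[-0.5,26,0.6,0,0,0],[-0.5,29,0.6,0,0,0],[-0.5,31.5,0.6,0,0,0],[-0.5,31.5,0.6,0,0,0]])

```text
time_s: 15.38
ee_pos: [0.555, 0.0635, 0.0437]
tool_rot: [0.505, -0.504, 0.495, -0.496]
force: [-4.5, -1.6, 20.2]
grip_width: 0.0309
```

```bash
python3 - <<'E'
from h import *
st()
E
```

```text
t 15.38 [0.555  0.0635 0.0437] F [-4.5 -1.6 20.2] T [-0.3   0.88  0.03] w 0.0309 tool y [ 0.001 -0.001 -1.   ] z [1.    0.018 0.001] j [ 0.03  0.7  -0.36  2.1   0.58  0.43 -0.77]
```

Seated at z = 0.0437 with 20 N. Release and go on to the pot at (0.575, 0.243).

step_arm(rows=[[0,-1,0,0,0,0],[0,-1,0,0,0,0],[0,-1,0,0,0,0],[0,-30,0,0,0,0],[0,-80,0,0,0,0],[0,-126.5,0,0,0,0],[0,-126.5,0,0,0,0],[0,-126.5,0,0,0,0]], jaw=46)

```text
time_s: 16.38
ee_pos: [0.5547, 0.0631, 0.1683]
tool_rot: [-0.504, 0.505, -0.496, 0.496]
force: [-0.2, 0.6, 0.2]
grip_width: 0.046
```

```bash
python3 - <<'E'
from h import *
look('p3a'); pots('top'); plan([.574,.243,.17],-59)
E
```

```text
t 16.38 [0.5547 0.0631 0.1683] F [-0.2  0.6  0.2] T [ 0.04 -0.04 -0.01] w 0.0460 tool y [-0. -0. -1.] z [ 1.     0.017 -0.   ] j [ 0.16  0.53 -0.53  2.02  0.41  0.7  -0.62]
[0.4958 0.0213] iou 0.86 conf 0.79 [52 50 46] [201. 218.]
[0.5551 0.0579] iou 0.93 conf 0.74 [47 44 41] [251. 191.]
[0.5612 0.011 ] iou 0.07 conf 0.70 [143 100  61] [260. 229.]
[0.5733 0.2426] iou 0.83 conf 0.63 [62 60 52] [275.   7.]
top pot [ 0.4823 -0.4925] iou 0.34 conf 0.73 [106  75  49] px [408. 225.]
top pot [ 0.5979 -0.3267] iou 0.87 conf 0.61 [53 42 31] px [361. 189.]
top pot [ 0.6108 -0.265 ] iou 0.96 conf 0.58 [51 89 32] px [343. 187.]
top pot [0.5896 0.3621] iou 0.76 conf 0.55 [53 43 34] px [160. 194.]
top pot [ 0.7692 -0.1685] iou 0.26 conf 0.40 [42 47 54] px [315. 141.]
PLAN shift [-179.2   -2.6   22.9] turn [ 0.1 60.   0.1] rows>= 5.6
```

View pics/p3a.png

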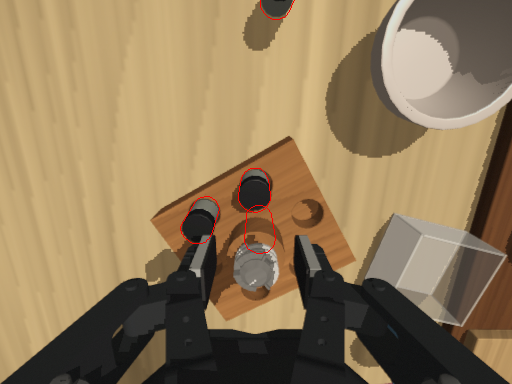

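Both pots are in, at (201,218) and (254,190).

step_arm(rows=[[-179.2,-2,22.9,0,10,0],[-179.2,-2,22.9,0,20,0],[-179.2,-2,22.9,0,30,0],[-179.2,-2,22.9,0,40,0],[-179.2,-2,22.9,0,50,0],[-179.2,-2,22.9,0,60,0],[-179.2,-2,22.9,0,60,0],[-179.2,-2,22.9,0,60,0],[-179.2,-2,22.9,0,60,0]], jaw=60)

```text
time_s: 17.7
ee_pos: [0.5746, 0.2429, 0.1705]
tool_rot: [0.19, -0.19, 0.681, -0.681]
force: [0.6, -0.4, -0.6]
grip_width: 0.0602
```

```bash
python3 - <<'E'
from h import *
look('p3'); plan([.574,.243,.032],-59)
E
```

```text
t 17.70 [0.5746 0.2429 0.1705] F [ 0.6 -0.4 -0.6] T [-0.02 -0.02 -0.09] w 0.0602 tool y [-0. -0. -1.] z [ 0.517 -0.856 -0.   ] j [-0.34  0.56 -0.22  1.89  0.18  0.72 -1.69]
[0.573  0.2432] iou 0.91 conf 0.89 [48 46 41] [253. 187.]
[0.5544 0.058 ] iou 0.48 conf 0.71 [59 58 52] [374. 274.]
[0.5897 0.3626] iou 0.91 conf 0.70 [48 46 41] [154. 112.]
[ 0.4674 -0.0046] iou 0.11 conf 0.66 [20 17 15] [370. 343.]
[0.6017 0.0168] iou 0.14 conf 0.38 [129  87  51] [436. 256.]
PLAN shift [  0.5 138.6  -0.5] turn [0.  0.1 0. ] rows>= 2.2
```

View pics/p3.png

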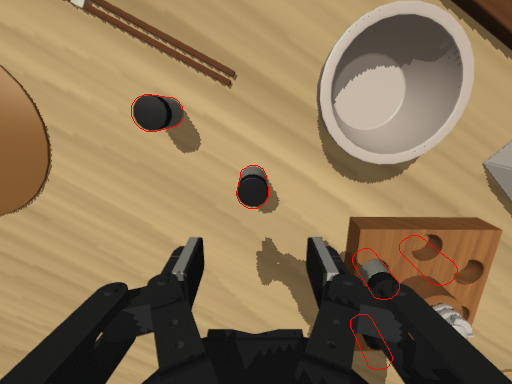

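step_arm(rows=[[1.2,50,-1,0,0,0],[1.2,90,-1,0,0,0],[1.2,120,-1,0,0,0],[1.2,138.5,-1,0,0,0],[1.2,138.5,-1,0,0,0],[1.2,138.5,-1,0,0,0]])

```text
time_s: 18.55
ee_pos: [0.5737, 0.2436, 0.0332]
tool_rot: [0.19, -0.189, 0.681, -0.681]
force: [0.2, -0.4, -0.4]
grip_width: 0.0602
```

step_arm(rows=[[0,0,0,0,0,0],[0,0,0,0,0,0],[0,0,0,0,0,0],[0,0,0,0,0,0],[0,-60,0,0,0,0],[0,-118,0,0,0,0],[0,-118,0,0,0,0],[0,-118,0,0,0,0],[0,-118,0,0,0,0]], jaw=20)

```text
time_s: 19.68
ee_pos: [0.5723, 0.2428, 0.1488]
tool_rot: [-0.188, 0.19, -0.681, 0.682]
force: [0.3, 0.1, -0.8]
grip_width: 0.0306
```

```bash
python3 - <<'E'
from h import *
st(); plan([*hole(0),.15],-59)
E
```

```text
t 19.68 [0.5723 0.2428 0.1488] F [ 0.3  0.1 -0.8] T [-0.02 -0.04  0.04] w 0.0306 tool y [-0.002 -0.001 -1.   ] z [ 0.515 -0.857 -0.   ] j [-0.35  0.58 -0.22  1.9   0.19  0.68 -1.71]
PLAN shift [ 74.2  -1.  202.7] turn [0.  0.  0.2] rows>= 3.5
```

step_arm(rows=[[19,0,51,0,0,0],[38,0,102,0,0,0],[57,0,153,0,0,0],[74.7,0,202.6,0,0,0],[74.7,0,202.6,0,0,0],[74.7,0,202.6,0,0,0],[74.7,40,202.6,0,0,0],[74.7,75,202.6,0,0,0],[74.7,75,202.6,0,0,0],[74.7,75,202.6,0,0,0],[74.7,75,202.6,0,0,0]])

```text
time_s: 21.05
ee_pos: [0.6142, 0.0318, 0.0767]
tool_rot: [-0.19, 0.189, -0.681, 0.681]
force: [0.6, 0.3, -1.0]
grip_width: 0.031
```

```bash
python3 - <<'E'
from h import *
st(); plan([*hole(0),.044],-59);zoom('g4',0)
E
```

```text
t 21.05 [0.6142 0.0318 0.0767] F [ 0.6  0.3 -1. ] T [-0.   -0.03  0.  ] w 0.0310 tool y [ 0.002  0.    -1.   ] z [ 0.516 -0.857  0.001] j [-0.01  0.67 -0.2   1.97  0.25  0.52 -1.42]
PLAN shift [ 1.4 32.7  0.2] turn [-0.   0.1 -0.1] rows>= 0.5
```

View pics/g4.png

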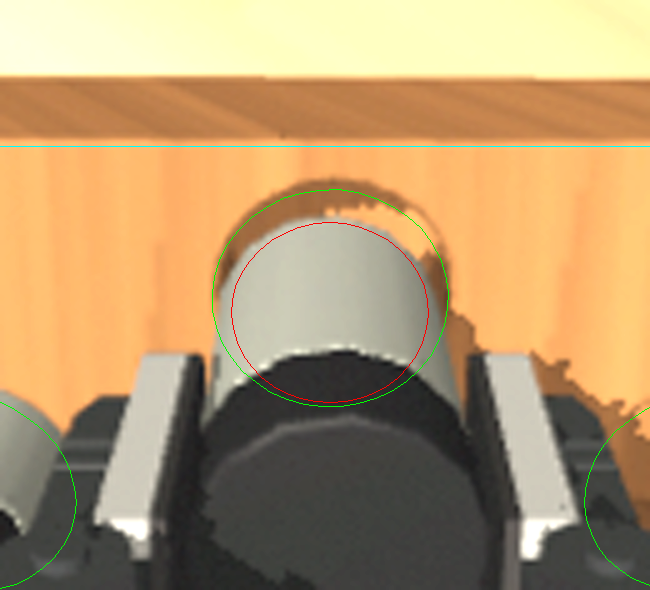

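step_arm(rows=[[0.5,8,0,0,0,0],[0.5,15,0,0,0,0],[0.5,21,0,0,0,0],[0.5,26,0,0,0,0],[0.5,30,0,0,0,0],[0.5,33,0,0,0,0],[0.5,33,0,0,0,0]])

```text
time_s: 21.98
ee_pos: [0.6134, 0.0315, 0.0449]
tool_rot: [-0.19, 0.189, -0.681, 0.682]
force: [-7.1, 1.1, 29.8]
grip_width: 0.0308
```

```bash
python3 - <<'E'
from h import *
st()
E
```

```text
t 21.98 [0.6134 0.0315 0.0449] F [-7.1  1.1 29.8] T [ 0.07  1.64 -0.  ] w 0.0308 tool y [ 0.002 -0.    -1.   ] z [ 0.516 -0.857  0.001] j [-0.03  0.72 -0.18  1.98  0.27  0.46 -1.43]
```

step_arm(rows=[[0,-1,0,0,0,0],[0,-1,0,0,0,0],[0,-1,0,0,0,0],[0,-30,0,0,0,0],[0,-80,0,0,0,0],[0,-126,0,0,0,0],[0,-126,0,0,0,0],[0,-126,0,0,0,0]], jaw=46)

```text
time_s: 22.98
ee_pos: [0.6127, 0.0307, 0.1678]
tool_rot: [-0.189, 0.189, -0.681, 0.681]
force: [-0.2, 0.2, 0.6]
grip_width: 0.0459
```

```bash
sed -i 's/SC=np.array(\[.5566,-.0031\])/SC=np.array([.5562,-.0031])/' h.py; python3 - <<'E'
from h import *
look('p4a'); plan([.5895,.3625,.17],-59)
E
```

```text
t 22.98 [0.6127 0.0307 0.1678] F [-0.2  0.2  0.6] T [ 0.02 -0.02 -0.01] w 0.0459 tool y [-0.001 -0.    -1.   ] z [ 0.515 -0.857 -0.   ] j [ 0.03  0.55 -0.25  1.91  0.2   0.71 -1.37]
[0.5469 0.0629] iou 0.89 conf 0.84 [54 50 44] [196. 218.]
[0.6088 0.0282] iou 0.92 conf 0.81 [45 44 41] [254. 191.]
[ 0.5937 -0.3547] iou 0.65 conf 0.74 [47 47 42] [494. 338.]
[0.4912 0.011 ] iou 0.10 conf 0.72 [40 38 35] [218. 276.]
[ 0.6096 -0.263 ] iou 0.94 conf 0.72 [ 40 107  48] [455. 304.]
[ 0.6576 -0.2133] iou 0.92 conf 0.62 [63 62 55] [453. 257.]
[0.5789 0.004 ] iou 0.06 conf 0.27 [141  98  60] [260. 220.]
PLAN shift [-151.4   -3.1 -296.1] turn [0.1 0.  0.1] rows>= 5.3
```

View pics/p4a.png

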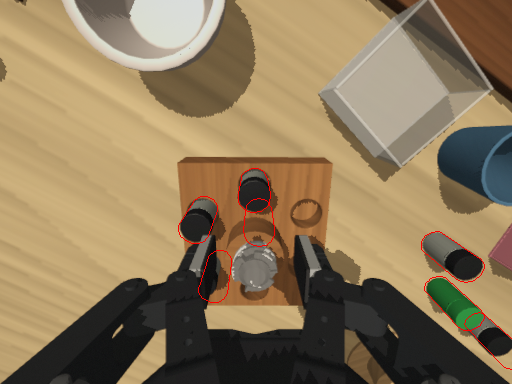

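Third pot seated at (254,190). Next is the last one on the left, at (0.59, 0.3625).

step_arm(rows=[[-151.4,-2,-296.1,0,0,0],[-151.4,-2,-296.1,0,0,0],[-151.4,-2,-296.1,0,0,0],[-151.4,-2,-296.1,0,0,0],[-151.4,-2,-296.1,0,0,0],[-151.4,-2,-296.1,0,0,0],[-151.4,-2,-296.1,0,0,0],[-151.4,-2,-296.1,0,0,0],[-151.4,-2,-296.1,0,0,0]], jaw=60)

```text
time_s: 24.2
ee_pos: [0.591, 0.3602, 0.17]
tool_rot: [-0.188, 0.188, -0.681, 0.682]
force: [0.3, -0.8, -0.5]
grip_width: 0.0598
```

```bash
python3 - <<'E'
from h import *
look('p4'); plan([.5895,.3625,.032],-59)
E
```

```text
t 24.20 [0.591  0.3602 0.17  ] F [ 0.3 -0.8 -0.5] T [-0.07 -0.06 -0.03] w 0.0598 tool y [-0.    -0.001 -1.   ] z [ 0.513 -0.858  0.001] j [-0.49  0.63 -0.22  1.72  0.18  0.81 -1.83]
[0.5896 0.3629] iou 0.94 conf 0.80 [48 46 42] [251. 190.]
[0.562  0.0419] iou 0.06 conf 0.76 [62 62 55] [448. 322.]
[ 0.6074 -0.0093] iou 0.88 conf 0.62 [59 56 49] [496. 308.]
PLAN shift [  0.4 138.4  -2.1] turn [-0.  -0.1  0. ] rows>= 2.2
```

View pics/p4.png

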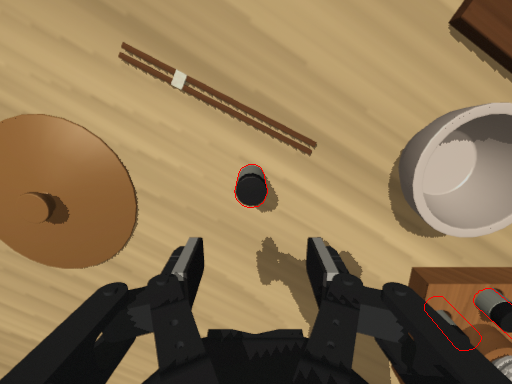

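step_arm(rows=[[0,50,-0.8,0,0,0],[0,90,-0.8,0,0,0],[0,120,-0.8,0,0,0],[0,138,-0.8,0,0,0],[0,138,-0.8,0,0,0],[0,138,-0.8,0,0,0],[0,138,-0.8,0,0,0]])

```text
time_s: 25.18
ee_pos: [0.5905, 0.3638, 0.0337]
tool_rot: [0.19, -0.188, 0.682, -0.681]
force: [0.5, -0.1, -0.0]
grip_width: 0.0602
```

step_arm(rows=[[0,0,0,0,0,0],[0,0,0,0,0,0],[0,0,0,0,0,0],[0,0,0,0,0,0],[0,-60,0,0,0,0],[0,-118,0,0,0,0],[0,-118,0,0,0,0],[0,-118,0,0,0,0],[0,-118,0,0,0,0]], jaw=20)

```text
time_s: 26.3
ee_pos: [0.589, 0.3627, 0.1484]
tool_rot: [-0.188, 0.19, -0.681, 0.682]
force: [-0.6, -0.2, -0.1]
grip_width: 0.0309
```

```bash
python3 - <<'E'
from h import *
st(); plan([*hole(3),.155],-59)
E
```

```text
t 26.30 [0.589  0.3627 0.1484] F [-0.6 -0.2 -0.1] T [-0.01 -0.04  0.01] w 0.0309 tool y [-0.002 -0.002 -1.   ] z [ 0.515 -0.857  0.   ] j [-0.49  0.66 -0.22  1.74  0.19  0.77 -1.84]
PLAN shift [282.7  -5.6 296.6] turn [-0.   0.   0.2] rows>= 6.6
```

step_arm(rows=[[40,-5,42,0,0,0],[80,-5,84,0,0,0],[120,-5,126,0,0,0],[160,-5,168,0,0,0],[200,-5,210,0,0,0],[240,-5,252,0,0,0],[282.7,-5,296.6,0,0,0],[282.7,-5,296.6,0,0,0],[282.7,-5,296.6,0,0,0],[282.7,40,296.6,0,0,0],[282.7,73,296.6,0,0,0],[282.7,73,296.6,0,0,0]])

```text
time_s: 27.8
ee_pos: [0.4993, -0.0345, 0.0752]
tool_rot: [0.189, -0.192, 0.682, -0.68]
force: [-0.5, 0.5, -1.6]
grip_width: 0.0312
```

step_arm(rows=[[0,0,0,0,0,0],[0,0,0,0,0,0],[0,0,0,0,0,0]])

```text
time_s: 28.18
ee_pos: [0.501, -0.0365, 0.0782]
tool_rot: [-0.19, 0.188, -0.681, 0.682]
force: [-0.5, -0.5, -1.7]
grip_width: 0.0308
```

```bash
python3 - <<'E'
from h import *
st(); plan([*hole(3),.044],-59);zoom('g5',3)
E
```

```text
t 28.18 [ 0.501  -0.0365  0.0782] F [-0.5 -0.5 -1.7] T [ 0.03  0.   -0.05] w 0.0308 tool y [ 0.002 -0.    -1.   ] z [ 0.515 -0.857  0.001] j [ 0.09  0.59 -0.19  2.22  0.3   0.35 -1.38]
PLAN shift [ 1.5 34.2 -0.2] turn [-0.1  0.  -0.1] rows>= 0.5
```

View pics/g5.png

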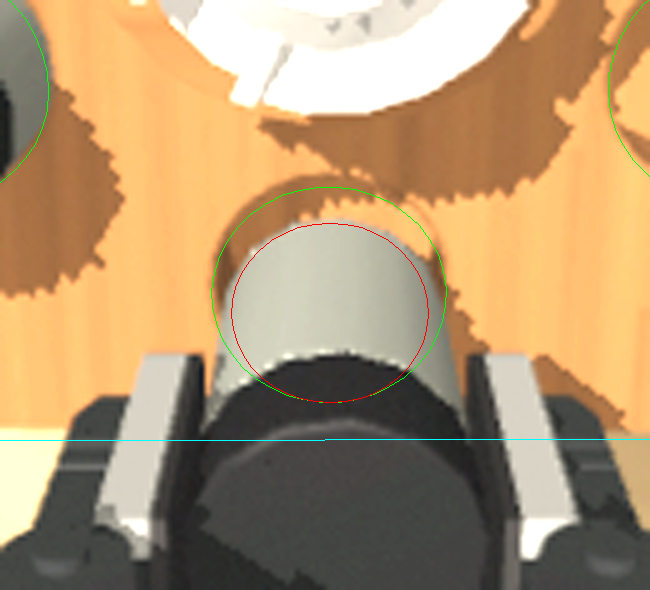

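step_arm(rows=[[1.3,8,0,0,0,0],[1.3,15,0,0,0,0],[1.3,21,0,0,0,0],[1.3,26,0,0,0,0],[1.3,30,0,0,0,0],[1.3,33,0,0,0,0],[1.3,33,0,0,0,0]])

```text
time_s: 29.1
ee_pos: [0.4995, -0.037, 0.0449]
tool_rot: [-0.189, 0.189, -0.681, 0.681]
force: [-0.7, 1.0, 11.2]
grip_width: 0.0308
```

```bash
python3 - <<'E'
from h import *
st()
E
```

```text
t 29.10 [ 0.4995 -0.037   0.0449] F [-0.7  1.  11.2] T [ 0.15  0.16 -0.  ] w 0.0308 tool y [ 0.001 -0.    -1.   ] z [ 0.516 -0.857  0.001] j [ 0.06  0.65 -0.14  2.24  0.33  0.27 -1.4 ]
```

step_arm(rows=[[0,-1,0,0,0,0],[0,-1,0,0,0,0],[0,-1,0,0,0,0],[0,-30,0,0,0,0],[0,-80,0,0,0,0],[0,-126,0,0,0,0],[0,-126,0,0,0,0],[0,-126,0,0,0,0]], jaw=46)

```text
time_s: 30.1
ee_pos: [0.4989, -0.0374, 0.1699]
tool_rot: [-0.189, 0.189, -0.681, 0.681]
force: [0.2, -0.4, -0.1]
grip_width: 0.0458
```

```bash
python3 - <<'E'
from h import *
look('p5a'); plan([.6576,-.2133,.17],61.001)
E
```

```text
t 30.10 [ 0.4989 -0.0374  0.1699] F [ 0.2 -0.4 -0.1] T [-0.02 -0.04  0.02] w 0.0458 tool y [-0. -0. -1.] z [ 0.515 -0.857  0.   ] j [ 0.18  0.44 -0.29  2.15  0.22  0.58 -1.31]
[ 0.6094 -0.2646] iou 0.95 conf 0.94 [ 37 104  46] [484. 203.]
[ 0.4952 -0.0395] iou 0.93 conf 0.89 [46 45 41] [252. 189.]
[ 0.6586 -0.214 ] iou 0.94 conf 0.89 [54 53 48] [483. 143.]
[ 0.5949 -0.3311] iou 0.72 conf 0.63 [82 81 71] [499. 236.]
[0.6145 0.0317] iou 0.96 conf 0.57 [64 61 57] [255.  39.]
PLAN shift [-45.6  -1.2 232.9] turn [ 0.  60.   0.1] rows>= 5.6
```

View pics/p5a.png

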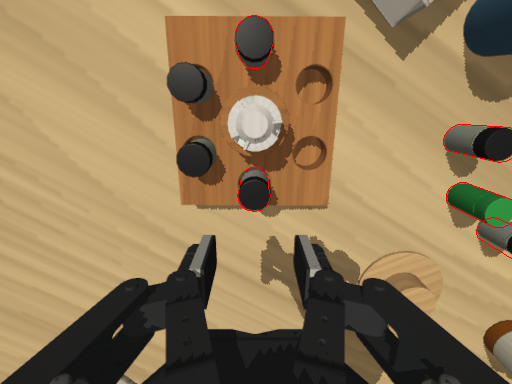

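Four pots are in the stand and holes 4 and 5 are free (at (310,153) and (314,82)). Next is the pot at (0.658, -0.2135).

step_arm(rows=[[-45.6,-1,232.9,0,-10,0],[-45.6,-1,232.9,0,-20,0],[-45.6,-1,232.9,0,-30,0],[-45.6,-1,232.9,0,-40,0],[-45.6,-1,232.9,0,-50,0],[-45.6,-1,232.9,0,-60,0],[-45.6,-1,232.9,0,-70,0],[-45.6,-1,232.9,0,-80,0],[-45.6,-1,232.9,0,-90,0],[-45.6,-1,232.9,0,-100,0],[-45.6,-1,232.9,0,-110,0],[-45.6,-1,232.9,0,-120,0]], jaw=48)

```text
time_s: 31.7
ee_pos: [0.6578, -0.2129, 0.1691]
tool_rot: [0.685, -0.685, 0.176, -0.174]
force: [-0.2, -0.5, -0.7]
grip_width: 0.0479
```

step_arm(rows=[[0,0,0,0,0,0],[0,0,0,0,0,0],[0,0,0,0,0,0]])

```text
time_s: 32.08
ee_pos: [0.6584, -0.213, 0.171]
tool_rot: [-0.684, 0.684, -0.178, 0.177]
force: [0.1, -0.5, 0.3]
grip_width: 0.0479
```

```bash
python3 - <<'E'
from h import *
look('p5'); plan([.658,-.2135,.032],61)
E
```

```text
t 32.08 [ 0.6584 -0.213   0.171 ] F [ 0.1 -0.5  0.3] T [ 0.04 -0.    0.07] w 0.0479 tool y [-0.  0. -1.] z [ 0.486  0.874 -0.   ] j [ 0.73  0.76 -0.84  1.7   0.66  0.99  0.71]
[ 0.6109 -0.2639] iou 0.93 conf 0.96 [ 48 125  58] [190. 169.]
[ 0.5993 -0.3268] iou 0.92 conf 0.94 [43 41 37] [135. 188.]
[0.6174 0.0515] iou 0.95 conf 0.94 [58 56 51] [478.  14.]
[ 0.6594 -0.213 ] iou 0.93 conf 0.86 [59 56 51] [254. 184.]
[ 0.5992 -0.044 ] iou 0.16 conf 0.53 [150 103  59] [393.  40.]
PLAN shift [ -0.2 139.2  -0.5] turn [ 0. -0.  0.] rows>= 2.2
```

View pics/p5.png

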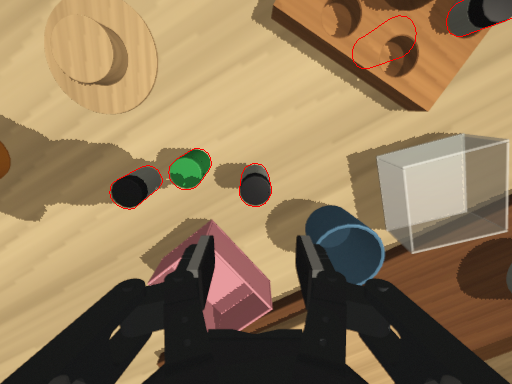

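```bash
python3 - <<'E'
from h import *
C=cam('wrist')
for uv,z in [((345,255),.075),((320,272),.075),((210,222),.055),((271,294),.055),((308,222),.075)]: 
    p=onz(C,uv,z); d=p[:2]-np.array([.6594,-.213]); print(p.round(3),np.linalg.norm(d).round(3),np.degrees(np.arctan2(d[1],d[0])).round())
E
```

```text
[ 0.759 -0.164  0.075] 0.111 26.0
[ 0.765 -0.195  0.075] 0.107 10.0
[ 0.667 -0.272  0.055] 0.059 -82.0
[ 0.779 -0.258  0.055] 0.128 -21.0
[ 0.707 -0.181  0.075] 0.058 34.0
```

The cup and tub are clear of the fingers.

step_arm(rows=[[0.6,50,0.3,0,0,0],[0.6,90,0.3,0,0,0],[0.6,120,0.3,0,0,0],[0.6,138.5,0.3,0,0,0],[0.6,138.5,0.3,0,0,0],[0.6,138.5,0.3,0,0,0],[0.6,138.5,0.3,0,0,0]])

```text
time_s: 33.05
ee_pos: [0.6598, -0.2134, 0.0342]
tool_rot: [-0.685, 0.685, -0.176, 0.178]
force: [-0.3, 0.3, 0.2]
grip_width: 0.048
```

step_arm(rows=[[0,0,0,0,0,0],[0,0,0,0,0,0],[0,0,0,0,0,0],[0,0,0,0,0,0],[0,-60,0,0,0,0],[0,-118,0,0,0,0],[0,-118,0,0,0,0],[0,-118,0,0,0,0],[0,-118,0,0,0,0]], jaw=20)

```text
time_s: 34.17
ee_pos: [0.658, -0.2135, 0.149]
tool_rot: [-0.684, 0.685, -0.178, 0.176]
force: [0.0, -0.7, -2.5]
grip_width: 0.0309
```

```bash
python3 - <<'E'
from h import *
st(); plan([*hole(5),.155],61)
E
```

```text
t 34.17 [ 0.658  -0.2135  0.149 ] F [ 0.  -0.7 -2.5] T [-0.04 -0.01 -0.  ] w 0.0309 tool y [-0.003  0.    -1.   ] z [ 0.485  0.875 -0.001] j [ 0.72  0.78 -0.83  1.71  0.68  0.96  0.69]
PLAN shift [-125.    -5.8  134.7] turn [ 0.1  0.  -0.1] rows>= 2.9
```

step_arm(rows=[[-42,-5,45,0,0,0],[-84,-5,90,0,0,0],[-125,-5,134.7,0,0,0],[-125,-5,134.7,0,0,0],[-125,-5,134.7,0,0,0],[-125,40,134.7,0,0,0],[-125,73,134.7,0,0,0],[-125,73,134.7,0,0,0],[-125,73,134.7,0,0,0],[-125,73,134.7,0,0,0],[-125,73,134.7,0,0,0]])

```text
time_s: 35.55
ee_pos: [0.6155, -0.0351, 0.0788]
tool_rot: [0.685, -0.685, 0.177, -0.178]
force: [0.3, -0.2, -0.9]
grip_width: 0.0308
```

```bash
python3 - <<'E'
from h import *
st(); plan([*hole(5),.044],61);zoom('g6',5)
E
```

```text
t 35.55 [ 0.6155 -0.0351  0.0788] F [ 0.3 -0.2 -0.9] T [-0.02  0.04  0.  ] w 0.0308 tool y [ 0.002 -0.    -1.   ] z [0.485 0.875 0.001] j [ 0.44  0.78 -0.75  1.94  0.79  0.74  0.29]
PLAN shift [-1.4 34.8 -0.8] turn [-0.  -0.   0.1] rows>= 0.6
```

View pics/g6.png

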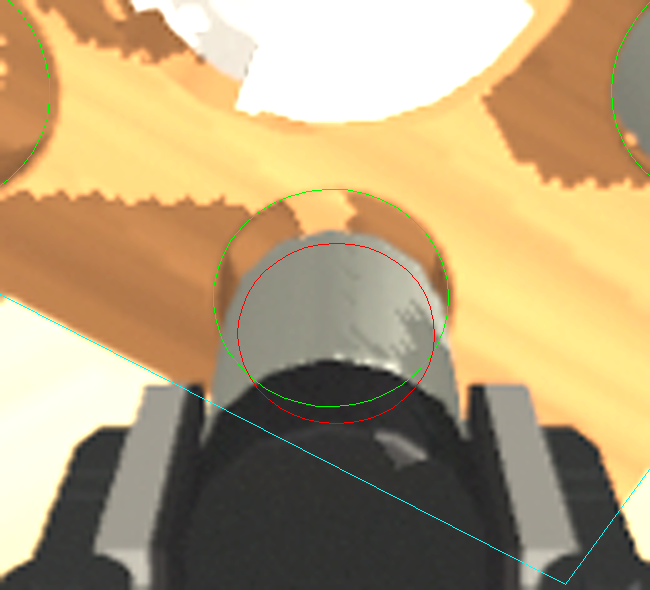

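step_arm(rows=[[-1.3,8,-0.5,0,0,0],[-1.3,15,-0.5,0,0,0],[-1.3,21,-0.5,0,0,0],[-1.3,26,-0.5,0,0,0],[-1.3,30,-0.5,0,0,0],[-1.3,34,-0.5,0,0,0],[-1.3,34,-0.5,0,0,0]])

```text
time_s: 36.48
ee_pos: [0.6142, -0.0348, 0.0457]
tool_rot: [-0.684, 0.685, -0.176, 0.178]
force: [-3.3, -4.0, 21.0]
grip_width: 0.0305
```

```bash
python3 - <<'E'
from h import *
st()
E
```

```text
t 36.48 [ 0.6142 -0.0348  0.0457] F [-3.3 -4.  21. ] T [-0.8   0.6  -0.01] w 0.0305 tool y [ 0.002 -0.002 -1.   ] z [ 0.485  0.875 -0.001] j [ 0.41  0.82 -0.71  1.96  0.84  0.69  0.24]
```

Down. Release, then the last pot at (0.599, -0.327).

step_arm(rows=[[0,-1,0,0,0,0],[0,-1,0,0,0,0],[0,-1,0,0,0,0],[0,-30,0,0,0,0],[0,-80,0,0,0,0],[0,-126,0,0,0,0],[0,-126,0,0,0,0],[0,-126,0,0,0,0]], jaw=46)

```text
time_s: 37.48
ee_pos: [0.6131, -0.0351, 0.1691]
tool_rot: [-0.684, 0.685, -0.177, 0.177]
force: [0.4, -0.2, -1.3]
grip_width: 0.0458
```

```bash
python3 - <<'E'
from h import *
look('p6a'); plan([.5993,-.3268,.17],1)
E
```

```text
t 37.48 [ 0.6131 -0.0351  0.1691] F [ 0.4 -0.2 -1.3] T [0.01 0.03 0.04] w 0.0458 tool y [-0.001 -0.    -1.   ] z [ 0.485  0.875 -0.001] j [ 0.51  0.68 -0.85  1.88  0.65  0.89  0.4 ]
[ 0.6188 -0.0372] iou 0.87 conf 0.96 [52 50 47] [254. 193.]
[0.5558 0.0666] iou 0.96 conf 0.82 [75 72 67] [319.  84.]
[0.6175 0.0323] iou 0.92 conf 0.81 [69 66 61] [315. 156.]
[ 0.4979 -0.0389] iou 0.98 conf 0.73 [54 52 49] [187.  86.]
[ 0.5984 -0.3275] iou 0.79 conf 0.71 [66 65 59] [ 39. 283.]
[ 0.6105 -0.2631] iou 0.90 conf 0.66 [ 44 121  55] [ 88. 273.]
[0.4971 0.0291] iou 0.95 conf 0.61 [58 56 53] [254.  41.]
PLAN shift [ 129.6   -1.6 -261.8] turn [ 0.1 60.  -0.1] rows>= 5.6
```

View pics/p6a.png

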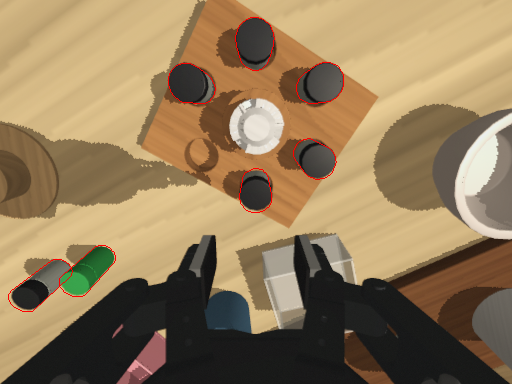

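step_arm(rows=[[129.6,-1.5,-261.8,0,10,0],[129.6,-1.5,-261.8,0,20,0],[129.6,-1.5,-261.8,0,30,0],[129.6,-1.5,-261.8,0,40,0],[129.6,-1.5,-261.8,0,50,0],[129.6,-1.5,-261.8,0,60,0],[129.6,-1.5,-261.8,0,60,0],[129.6,-1.5,-261.8,0,60,0],[129.6,-1.5,-261.8,0,60,0],[129.6,-1.5,-261.8,0,60,0],[129.6,-1.5,-261.8,0,60,0]], jaw=50)

```text
time_s: 38.95
ee_pos: [0.6001, -0.3264, 0.1713]
tool_rot: [-0.505, 0.505, -0.495, 0.495]
force: [0.8, -0.5, 0.3]
grip_width: 0.05
```

```bash
python3 - <<'E'
from h import *
look('p6'); plan([.5993,-.3268,.033],1)
E
```

```text
t 38.95 [ 0.6001 -0.3264  0.1713] F [ 0.8 -0.5  0.3] T [-0.02 -0.01  0.07] w 0.0500 tool y [-0. -0. -1.] z [ 1.     0.018 -0.   ] j [ 0.78  0.67 -0.58  1.73  0.46  0.88  0.01]
[ 0.6101 -0.2648] iou 0.95 conf 0.85 [ 55 140  65] [265. 125.]
[ 0.5988 -0.3274] iou 0.93 conf 0.76 [49 47 42] [252. 186.]
PLAN shift [  0.3 138.3  -0.8] turn [-0.  0.  0.] rows>= 2.2
```

View pics/p6.png

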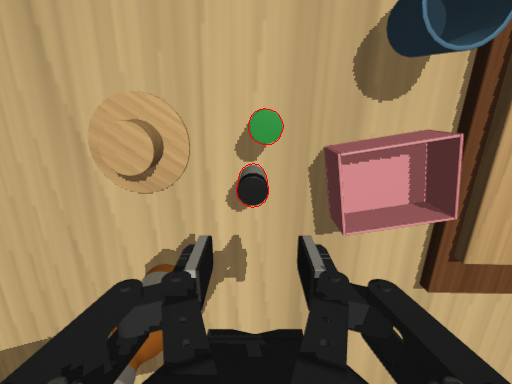

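step_arm(rows=[[0.5,50,-0.9,0,0,0],[0.5,90,-0.9,0,0,0],[0.5,120,-0.9,0,0,0],[0.5,138.5,-0.9,0,0,0],[0.5,138.5,-0.9,0,0,0],[0.5,138.5,-0.9,0,0,0],[0.5,138.5,-0.9,0,0,0]])

```text
time_s: 39.92
ee_pos: [0.5999, -0.3274, 0.0341]
tool_rot: [0.505, -0.504, 0.495, -0.496]
force: [-0.5, 0.0, 0.4]
grip_width: 0.0501
```

step_arm(rows=[[0,0,0,0,0,0],[0,0,0,0,0,0],[0,0,0,0,0,0],[0,0,0,0,0,0],[0,-60,0,0,0,0],[0,-118,0,0,0,0],[0,-118,0,0,0,0],[0,-118,0,0,0,0],[0,-118,0,0,0,0]], jaw=20)

```text
time_s: 41.05
ee_pos: [0.5982, -0.3269, 0.1491]
tool_rot: [-0.504, 0.505, -0.496, 0.495]
force: [-0.1, 0.3, -0.8]
grip_width: 0.0308
```

```bash
python3 - <<'E'
from h import *
st(); plan([*hole(4),.155],1)
E
```

```text
t 41.05 [ 0.5982 -0.3269  0.1491] F [-0.1  0.3 -0.8] T [-0.03 -0.01 -0.02] w 0.0308 tool y [-0.003  0.001 -1.   ] z [ 1.     0.018 -0.003] j [ 0.77  0.7  -0.57  1.75  0.48  0.84 -0.  ]
PLAN shift [-258.5   -5.6  -36.3] turn [ 0.1  0.  -0.1] rows>= 4.2
```

step_arm(rows=[[-52,-5,-7,0,0,0],[-104,-5,-14,0,0,0],[-156,-5,-22,0,0,0],[-208,-5,-29,0,0,0],[-258.5,-5,-36.3,0,0,0],[-258.5,-5,-36.3,0,0,0],[-258.5,-5,-36.3,0,0,0],[-258.5,40,-36.3,0,0,0],[-258.5,73,-36.3,0,0,0],[-258.5,73,-36.3,0,0,0],[-258.5,73,-36.3,0,0,0],[-258.5,73,-36.3,0,0,0]])

```text
time_s: 42.55
ee_pos: [0.5591, -0.0696, 0.079]
tool_rot: [0.505, -0.504, 0.495, -0.496]
force: [0.1, 0.7, -1.4]
grip_width: 0.0311
```

```bash
python3 - <<'E'
from h import *
st(); plan([*hole(4),.045],1);zoom('g7',4)
E
```

```text
t 42.55 [ 0.5591 -0.0696  0.079 ] F [ 0.1  0.7 -1.4] T [ 0.03  0.01 -0.04] w 0.0311 tool y [ 0.002 -0.    -1.   ] z [1.    0.017 0.002] j [ 0.35  0.66 -0.47  2.07  0.59  0.54 -0.54]
PLAN shift [-0.6 34.  -1.8] turn [-0.1 -0.   0. ] rows>= 0.5
```

View pics/g7.png

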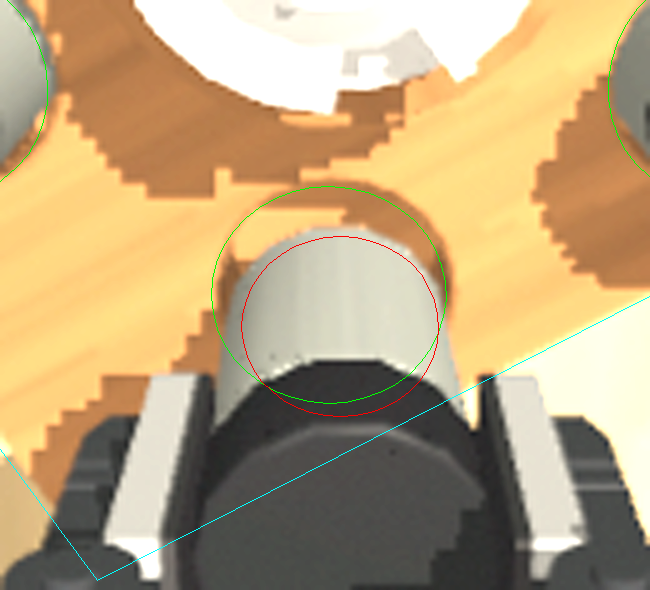

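step_arm(rows=[[-0.6,8,-1.4,0,0,0],[-0.6,15,-1.4,0,0,0],[-0.6,21,-1.4,0,0,0],[-0.6,26,-1.4,0,0,0],[-0.6,30,-1.4,0,0,0],[-0.6,34,-1.4,0,0,0],[-0.6,34,-1.4,0,0,0]])

```text
time_s: 43.48
ee_pos: [0.5565, -0.0687, 0.0449]
tool_rot: [-0.504, 0.505, -0.495, 0.496]
force: [-3.7, -1.0, 18.1]
grip_width: 0.0307
```

```bash
python3 - <<'E'
from h import *
st()
E
```

```text
t 43.48 [ 0.5565 -0.0687  0.0449] F [-3.7 -1.  18.1] T [-0.18  0.76  0.01] w 0.0307 tool y [-0.    -0.001 -1.   ] z [ 1.     0.018 -0.   ] j [ 0.3   0.71 -0.42  2.09  0.64  0.46 -0.59]
```

All six pots are placed. Release, then look at the knob.

step_arm(rows=[[0,-1,0,0,0,0],[0,-1,0,0,0,0],[0,-1,0,0,0,0],[0,-30,0,0,0,0],[0,-80,0,0,0,0],[0,-126,0,0,0,0],[0,-126,0,0,0,0],[0,-126,0,0,0,0]], jaw=46)

```text
time_s: 44.48
ee_pos: [0.5565, -0.069, 0.1692]
tool_rot: [-0.504, 0.505, -0.496, 0.496]
force: [1.3, -0.8, -0.4]
grip_width: 0.0457
```

```bash
cat >> h.py <<'E'
def knobpts(x,y,z): return np.vstack([cyl(x,y,z,z+.005,.058),cyl(x,y,z+.02,z+.037,.0285)])
def fitknob(C,region,z=0.,x0=None):
    from scipy.optimize import minimize
    reg=region.astype(np.float32)
    c=onz(C,cen(reg),z+.01)[:2] if x0 is None else np.array(x0)
    def cost(v): 
        m=np.maximum(silmask(C,cyl(v[0],v[1],z,z+.005,.058)),silmask(C,cyl(v[0],v[1],z+.005,z+.037,.0285))); return np.abs(m-reg).sum()
    r=minimize(cost,c,method='Nelder-Mead',options=dict(initial_simplex=np.array([c,c+[.006,0],c+[0,.006]]),xatol=1e-4,fatol=.5)); return r.x,r.fun,reg.sum()
def lookknob(name,z=0.):
    st(); im=eyes.grab_frame('wrist'); C=cam('wrist'); im2=im[:,:,::-1].copy()
    for d in eyes.masks_of('knob','wrist')[:2]:
        v,f,n=fitknob(C,d['region'],z); print('knob',v.round(4),'cost %.0f of %.0f conf %.2f'%(f,n,d['conf']),np.round(d['centre']))
        if f<n:
            for a,b,r in((z,z+.005,.058),(z+.037,z+.037,.0285)):
                cv2.polylines(im2,[cv2.convexHull(proj(C,cyl(*v,a,b,r)).astype(np.float32)).astype(np.int32)],True,(0,0,255),1)
    cv2.imwrite(f'pics/{name}.png',im2)
E
python3 - <<'E'
from h import *
lookknob('k0'); plan([.478,-.283,.19],50)
E
```

```text
t 44.48 [ 0.5565 -0.069   0.1692] F [ 1.3 -0.8 -0.4] T [-0.02 -0.02  0.01] w 0.0457 tool y [-0.001 -0.    -1.   ] z [ 1.     0.017 -0.001] j [ 0.44  0.55 -0.59  2.01  0.46  0.72 -0.43]
knob [ 0.5101 -0.3023] cost 3854 of 744 conf 0.78 [212. 316.]
PLAN shift [212.8 -21.4 -82. ] turn [  0.1 -49.   -0.1] rows>= 4.6
```

View pics/k0.png

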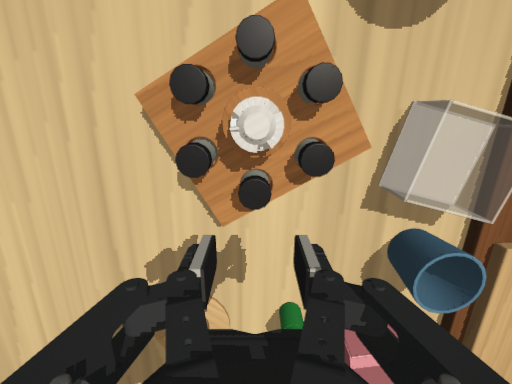

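All six pots stand in their holes in a ring around the stem. Moving over the knob.

step_arm(rows=[[212.8,-21,-82,0,-10,0],[212.8,-21,-82,0,-20,0],[212.8,-21,-82,0,-30,0],[212.8,-21,-82,0,-40,0],[212.8,-21,-82,0,-49,0],[212.8,-21,-82,0,-49,0],[212.8,-21,-82,0,-49,0],[212.8,-21,-82,0,-49,0],[212.8,-21,-82,0,-49,0],[212.8,-21,-82,0,-49,0]], jaw=80)

```text
time_s: 45.82
ee_pos: [0.4789, -0.2826, 0.1908]
tool_rot: [-0.664, 0.665, -0.242, 0.242]
force: [-0.4, 0.4, -0.1]
grip_width: 0.0795
```

```bash
python3 - <<'E'
from h import *
lookknob('k1')
E
```

```text
t 45.83 [ 0.4789 -0.2826  0.1908] F [-0.4  0.4 -0.1] T [ 0.03  0.01 -0.04] w 0.0795 tool y [ 0. -0. -1.] z [ 0.642  0.766 -0.   ] j [ 1.02  0.58 -0.87  1.99  0.6   0.84  0.69]
knob [ 0.4673 -0.2901] cost 140 of 6481 conf 0.81 [242. 165.]
```

View pics/k1.png

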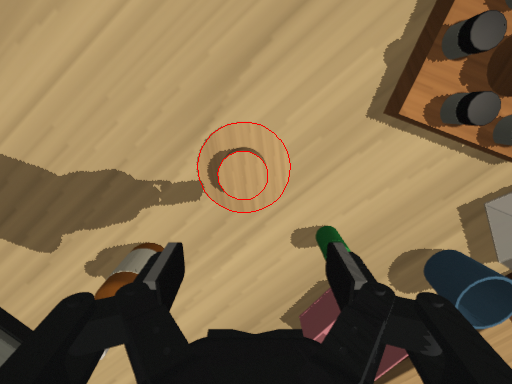

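The knob fits well, centred at (0.4673, -0.2901).

```bash
python3 - <<'E'
from h import *
plan([.4673,-.2901,.010],50); C=cam('top'); print(onz(C,(400,227),.0),onz(C,(423,225),.15))
E
```

```text
PLAN shift [ -4.1 180.8 -13. ] turn [0. 0. 0.] rows>= 2.9
[ 0.47659807 -0.46826269  0.        ] [ 0.48094891 -0.4761905   0.15      ]
```

step_arm(rows=[[-4,40,-13,0,0,0],[-4,90,-13,0,0,0],[-4,130,-13,0,0,0],[-4,155,-13,0,0,0],[-4,170,-13,0,0,0],[-4,180,-13,0,0,0],[-4,180,-13,0,0,0],[-4,180,-13,0,0,0]])

```text
time_s: 46.92
ee_pos: [0.4677, -0.2905, 0.0115]
tool_rot: [-0.664, 0.665, -0.241, 0.242]
force: [-0.9, -0.2, 1.5]
grip_width: 0.0795
```

```bash
python3 - <<'E'
from h import *
st(); im=eyes.grab_frame('wrist'); cv2.imwrite('pics/k2.png',im[:,:,::-1])
E
```

```text
t 46.92 [ 0.4677 -0.2905  0.0115] F [-0.9 -0.2  1.5] T [-0.01 -0.02  0.02] w 0.0795 tool y [ 0.001 -0.001 -1.   ] z [0.643 0.766 0.   ] j [ 0.85  0.8  -0.59  2.12  0.96  0.51  0.39]
```

View pics/k2.png

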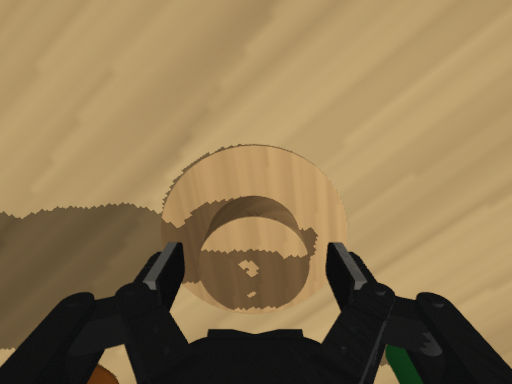

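The pads straddle the grip evenly. Close and lift.

step_arm(rows=[[0,0,0,0,0,0],[0,0,0,0,0,0],[0,0,0,0,0,0],[0,0,0,0,0,0],[0,-30,0,0,0,0],[0,-80,0,0,0,0],[0,-135,0,0,0,0],[0,-155,0,0,0,0],[0,-155,0,0,0,0],[0,-155,0,0,0,0]], jaw=45, force=60)

```text
time_s: 48.22
ee_pos: [0.4663, -0.2903, 0.1643]
tool_rot: [-0.664, 0.664, -0.243, 0.241]
force: [0.2, 0.5, -1.7]
grip_width: 0.055
```

```bash
python3 - <<'E'
from h import *
st(); im=eyes.grab_frame('wrist'); C=cam('wrist'); im2=im[:,:,::-1].copy()
tp,tr=tool()
for a,b,r in((0,.005,.058),(.037,.037,.0285)):
    L=cyl(0,0,a,b,r); P=tr.apply(np.c_[L[:,0],-(L[:,2]-.010),L[:,1]])+tp
    cv2.polylines(im2,[cv2.convexHull(proj(C,P).astype(np.float32)).astype(np.int32)],True,(0,0,255),1)
cv2.imwrite('pics/k3.png',im2); plan([*SC,.165],50)
E
```

```text
t 48.23 [ 0.4663 -0.2903  0.1643] F [ 0.2  0.5 -1.7] T [-0.03 -0.01 -0.03] w 0.0550 tool y [-0.002  0.001 -1.   ] z [ 0.643  0.766 -0.001] j [ 1.02  0.61 -0.84  2.03  0.64  0.79  0.67]
PLAN shift [-115.6   -0.8  277.7] turn [ 0.   0.  -0.1] rows>= 4.8
```

View pics/k3.png

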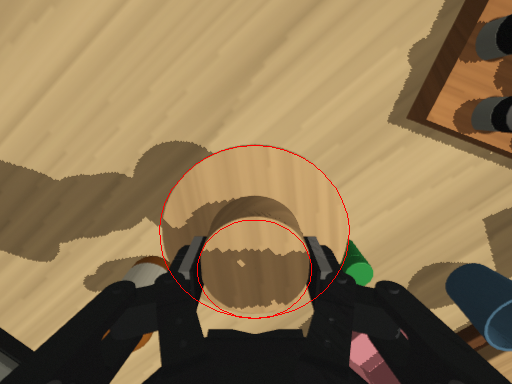

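Knob gripped and aligned. The average of the six placements puts the stem axis at (0.5564, -0.003). Moving over it.

step_arm(rows=[[-23,0,55,0,0,0],[-46,0,111,0,0,0],[-69,0,166,0,0,0],[-92,0,222,0,0,0],[-115.6,0,277.7,0,0,0],[-115.6,0,277.7,0,0,0],[-115.6,0,277.7,0,0,0],[-115.6,0,277.7,0,0,0],[-115.6,0,277.7,0,0,0],[-115.6,0,277.7,0,0,0]])

```text
time_s: 49.52
ee_pos: [0.557, -0.0042, 0.1657]
tool_rot: [-0.664, 0.664, -0.242, 0.242]
force: [-0.5, 0.8, -1.1]
grip_width: 0.0549
```

```bash
python3 - <<'E'
from h import *
st(); plan([.5564,-.003,.118],50); im=eyes.grab_frame('wrist'); cv2.imwrite('pics/k4.png',im[:,:,::-1])
im=eyes.grab_frame('side'); cv2.imwrite('pics/k4s.png',cv2.resize(im[130:260,180:350,::-1],None,fx=4,fy=4))
E
```

```text
t 49.52 [ 0.557  -0.0042  0.1657] F [-0.5  0.8 -1.1] T [ 0.05 -0.02 -0.02] w 0.0549 tool y [-0. -0. -1.] z [ 0.644  0.765 -0.   ] j [ 0.46  0.6  -0.81  2.01  0.62  0.79  0.14]
PLAN shift [-1.2 47.7  0.5] turn [ 0.  -0.1  0. ] rows>= 0.8
```

View pics/k4.png

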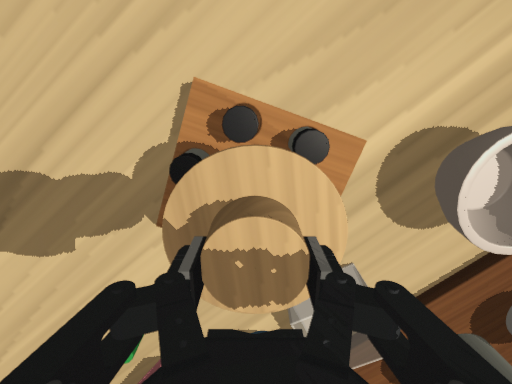

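View pics/k4s.png

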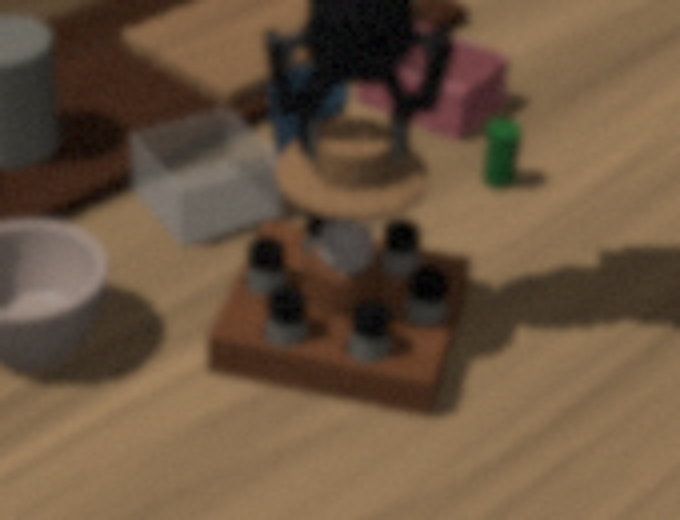

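step_arm(rows=[[-0.8,20,0.3,0,0,0],[-0.8,38,0.3,0,0,0],[-0.8,47,0.3,0,0,0],[-0.8,47,0.3,0,0,0],[-0.8,47,0.3,0,0,0],[-0.8,47,0.3,0,0,0]])

```text
time_s: 50.38
ee_pos: [0.557, -0.0024, 0.1192]
tool_rot: [0.665, -0.664, 0.241, -0.242]
force: [-0.1, -1.2, -1.3]
grip_width: 0.0547
```

```bash
python3 - <<'E'
from h import *
st(); plan([.5564,-.003,.104],50)
E
```

```text
t 50.38 [ 0.557  -0.0024  0.1192] F [-0.1 -1.2 -1.3] T [ 0.01 -0.    0.01] w 0.0547 tool y [ 0.001 -0.    -1.   ] z [0.643 0.766 0.001] j [ 0.41  0.66 -0.75  2.05  0.7   0.7   0.07]
PLAN shift [-0.1 15.2 -0.9] turn [-0.  0.  0.] rows>= 0.2
```

step_arm(rows=[[0,3,-0.5,0,0,0],[0,6,-0.5,0,0,0],[0,9,-0.5,0,0,0],[0,11,-0.5,0,0,0],[0,13,-0.5,0,0,0],[0,13,-0.5,0,0,0]])

```text
time_s: 51.12
ee_pos: [0.557, -0.0028, 0.1057]
tool_rot: [0.665, -0.664, 0.242, -0.242]
force: [3.7, -0.6, -3.2]
grip_width: 0.055
```

```bash
python3 - <<'E'
from h import *
st()
E
```

```text
t 51.12 [ 0.557  -0.0028  0.1057] F [ 3.7 -0.6 -3.2] T [-0.09 -0.81 -0.1 ] w 0.0550 tool y [ 0.001  0.    -1.   ] z [0.643 0.766 0.001] j [ 0.39  0.68 -0.73  2.06  0.73  0.68  0.05]
```

step_arm(rows=[[0.4,1,0.3,0,0,0],[0.4,2,0.3,0,0,0],[0.4,3,0.3,0,0,0],[0.4,3,0.3,0,0,0]])

```text
time_s: 51.62
ee_pos: [0.557, -0.0029, 0.1027]
tool_rot: [0.665, -0.664, 0.242, -0.242]
force: [2.6, -0.9, -1.6]
grip_width: 0.0553
```

```bash
python3 - <<'E'
from h import *
st()
E
```

```text
t 51.62 [ 0.557  -0.0029  0.1027] F [ 2.6 -0.9 -1.6] T [-0.21 -0.76 -0.11] w 0.0553 tool y [ 0.  0. -1.] z [0.643 0.766 0.   ] j [ 0.39  0.68 -0.72  2.06  0.73  0.67  0.05]
```

step_arm(rows=[[0.2,1,0.2,0,0,0],[0.2,2,0.2,0,0,0],[0.2,3,0.2,0,0,0],[0.2,4,0.2,0,0,0],[0.2,4,0.2,0,0,0]])

```text
time_s: 52.25
ee_pos: [0.5572, -0.0028, 0.099]
tool_rot: [-0.664, 0.665, -0.242, 0.242]
force: [1.8, -2.0, 4.9]
grip_width: 0.0552
```

```bash
python3 - <<'E'
from h import *
st(); im=eyes.grab_frame('side'); cv2.imwrite('pics/k5s.png',cv2.resize(im[130:260,180:350,::-1],None,fx=4,fy=4))
E
```

```text
t 52.25 [ 0.5572 -0.0028  0.099 ] F [ 1.8 -2.   4.9] T [-0.28 -0.29  0.03] w 0.0552 tool y [ 0. -0. -1.] z [ 0.642  0.766 -0.   ] j [ 0.38  0.69 -0.72  2.06  0.74  0.67  0.04]
```

View pics/k5s.png

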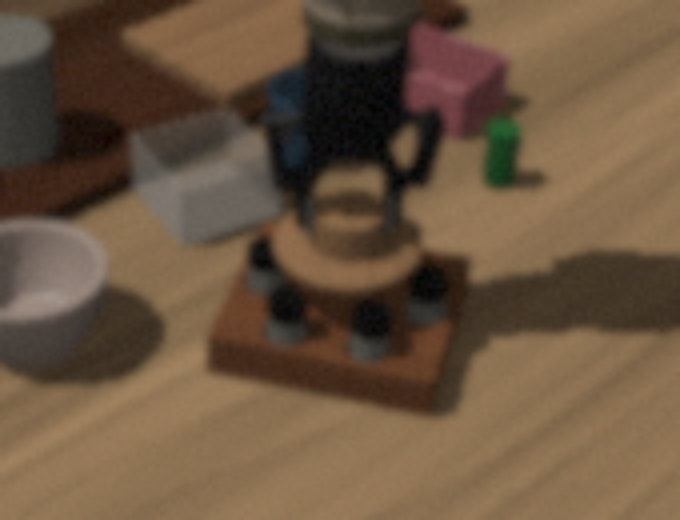

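step_arm(rows=[[0.2,1,0,0,0,0],[0.2,2,0,0,0,0],[0.2,2,0,0,0,0]])

```text
time_s: 52.68
ee_pos: [0.5573, -0.0028, 0.0985]
tool_rot: [-0.664, 0.665, -0.241, 0.242]
force: [-4.9, -2.9, 24.6]
grip_width: 0.0549
```

```bash
python3 - <<'E'
from h import *
st(); im=eyes.grab_frame('wrist'); C=cam('wrist'); im2=im[:,:,::-1].copy()
tp,tr=tool()
for a,b,r in((0,.005,.058),(.037,.037,.0285)):
    L=cyl(0,0,a,b,r); P=tr.apply(np.c_[L[:,0],-(L[:,2]-.010),L[:,1]])+tp
    cv2.polylines(im2,[cv2.convexHull(proj(C,P).astype(np.float32)).astype(np.int32)],True,(0,0,255),1)
cv2.imwrite('pics/k6.png',im2)
E
```

```text
t 52.67 [ 0.5573 -0.0028  0.0985] F [-4.9 -2.9 24.6] T [-0.54  0.96 -0.01] w 0.0549 tool y [ 0.001 -0.001 -1.   ] z [ 0.642  0.766 -0.   ] j [ 0.38  0.69 -0.72  2.07  0.74  0.66  0.04]
```

View pics/k6.png

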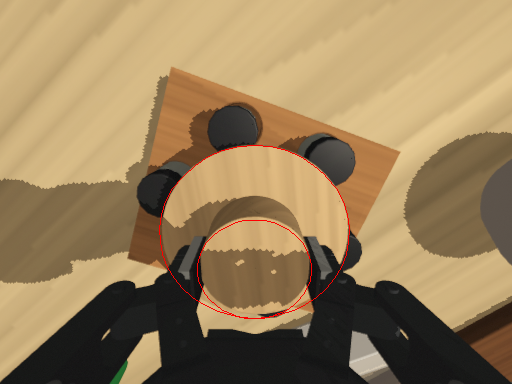

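The knob hasn't slipped in the grip. Contact comes at an underside height of about 13 mm above the shoulder, well below the ledge (20 mm), so it seems to have dropped in when set on. I'll confirm with a small backward turn under light pressure.

step_arm(rows=[[0,-1,0,0,0,0],[0,-1,0,0,-3,0],[0,-1,0,0,-6,0],[0,-1,0,0,-9,0],[0,-1,0,0,-9,0]])

```text
time_s: 53.35
ee_pos: [0.5568, -0.0026, 0.0988]
tool_rot: [-0.681, 0.681, -0.19, 0.189]
force: [-4.1, 0.3, 17.6]
grip_width: 0.0547
```

```bash
python3 - <<'E'
from h import *
st()
E
```

```text
t 53.35 [ 0.5568 -0.0026  0.0988] F [-4.1  0.3 17.6] T [ 0.06  0.96 -1.13] w 0.0547 tool y [-0.  0. -1.] z [ 0.516  0.856 -0.   ] j [ 0.41  0.7  -0.76  2.06  0.77  0.69  0.16]
```

Backward torque is resisted (1.1 N m) and there is no further drop, so the pins are in the gap. Now clockwise, sinking at the thread's lead.

step_arm(rows=[[0,0,0,0,5,0],[0,0,0,0,10,0],[0,0.3,0,0,16,0],[0,0.8,0,0,22,0],[0,1.3,0,0,28,0],[0,1.8,0,0,34,0],[0,1.8,0,0,34,0]])

```text
time_s: 54.22
ee_pos: [0.5564, -0.0035, 0.0965]
tool_rot: [-0.595, 0.597, -0.38, 0.38]
force: [-1.7, -2.1, 11.4]
grip_width: 0.0551
```

```bash
python3 - <<'E'
from h import *
st(); tp,tr=tool(); z=tr.as_matrix()[:,2]; print('yaw',np.degrees(np.arctan2(z[1],z[0])))
E
```

```text
t 54.23 [ 0.5564 -0.0035  0.0965] F [-1.7 -2.1 11.4] T [-0.45  0.66 -0.03] w 0.0551 tool y [-0.001 -0.002 -1.   ] z [ 0.907  0.421 -0.002] j [ 0.31  0.66 -0.6   2.07  0.65  0.61 -0.31]
yaw 24.922152604460692
```

step_arm(rows=[[0,0.7,0,0,9,0],[0,1.4,0,0,18,0],[0,2.0,0,0,27,0],[0,2.7,0,0,36,0],[0,3.4,0,0,45,0],[0,4.1,0,0,54,0],[0,4.5,0,0,60,0],[0,4.5,0,0,60,0]])

```text
time_s: 55.22
ee_pos: [0.5557, -0.0024, 0.092]
tool_rot: [0.326, -0.327, 0.627, -0.627]
force: [-4.8, -0.3, 13.4]
grip_width: 0.055
```

```bash
python3 - <<'E'
from h import *
st(); tp,tr=tool(); z=tr.as_matrix()[:,2]; print('yaw',np.degrees(np.arctan2(z[1],z[0])))
E
```

```text
t 55.23 [ 0.5557 -0.0024  0.092 ] F [-4.8 -0.3 13.4] T [ 0.21  1.06 -0.06] w 0.0550 tool y [-0.002 -0.001 -1.   ] z [ 0.819 -0.574 -0.001] j [ 0.11  0.61 -0.31  2.09  0.38  0.5  -1.09]
yaw -35.028921146213676
```

step_arm(rows=[[0,0.7,0,0,9,0],[0,1.4,0,0,18,0],[0,2.0,0,0,27,0],[0,2.7,0,0,36,0],[0,3.4,0,0,45,0],[0,4.1,0,0,54,0],[0,4.5,0,0,60,0],[0,4.5,0,0,60,0]])

```text
time_s: 56.22
ee_pos: [0.5581, -0.0026, 0.0876]
tool_rot: [-0.031, 0.032, 0.706, -0.706]
force: [0.5, 0.1, 9.3]
grip_width: 0.0544
```

```bash
python3 - <<'E'
from h import *
st(); tp,tr=tool(); z=tr.as_matrix()[:,2]; print('yaw',np.degrees(np.arctan2(z[1],z[0])))
E
```

```text
t 56.23 [ 0.5581 -0.0026  0.0876] F [0.5 0.1 9.3] T [-0.17 -0.32 -0.13] w 0.0544 tool y [ 0.002  0.    -1.   ] z [-0.088 -0.996 -0.   ] j [-0.08  0.61 -0.02  2.1   0.03  0.43 -1.79]
yaw -95.06417423033605
```

step_arm(rows=[[0,0.5,0,0,6,0],[0,0.9,0,0,12,0],[0,1.3,0,0,18,0],[0,1.6,0,0,22,0],[0,1.6,0,0,22,0]])

```text
time_s: 56.85
ee_pos: [0.558, -0.0028, 0.086]
tool_rot: [-0.165, 0.166, 0.688, -0.687]
force: [0.7, -0.3, 9.5]
grip_width: 0.0548
```

```bash
python3 - <<'E'
from h import *
st(); tp,tr=tool(); z=tr.as_matrix()[:,2]; print('yaw',np.degrees(np.arctan2(z[1],z[0])))
E
```

```text
t 56.85 [ 0.558  -0.0028  0.086 ] F [ 0.7 -0.3  9.5] T [-0.35 -0.24 -0.06] w 0.0548 tool y [ 0.002  0.    -1.   ] z [-0.455 -0.891 -0.001] j [-0.15  0.61  0.08  2.11 -0.11  0.43 -2.03]
yaw -117.05183333671789
```

step_arm(rows=[[0,0.3,0,0,5,0],[0,0.7,0,0,10,0],[0,1.1,0,0,15,0],[0,1.1,0,0,15,0]])

```text
time_s: 57.35
ee_pos: [0.5585, -0.0022, 0.0857]
tool_rot: [-0.253, 0.255, 0.661, -0.659]
force: [-0.5, 1.7, 18.5]
grip_width: 0.055
```

```bash
python3 - <<'E'
from h import *
st(); tp,tr=tool(); z=tr.as_matrix()[:,2]; print('yaw',np.degrees(np.arctan2(z[1],z[0])))
E
```

```text
t 57.35 [ 0.5585 -0.0022  0.0857] F [-0.5  1.7 18.5] T [ 0.28 -0.13 -0.31] w 0.0550 tool y [ 0.003  0.001 -1.   ] z [-0.67  -0.742 -0.003] j [-0.2   0.61  0.14  2.11 -0.2   0.43 -2.2 ]
yaw -132.06091606602516
```

step_arm(rows=[[0,0,0,0,5,0],[0,0,0,0,10,0],[0,0,0,0,14,0],[0,0,0,0,14,0]])

```text
time_s: 57.85
ee_pos: [0.558, -0.0026, 0.0857]
tool_rot: [-0.332, 0.333, 0.625, -0.624]
force: [-2.2, 0.0, 21.2]
grip_width: 0.055
```

```bash
python3 - <<'E'
from h import *
st(); tp,tr=tool(); z=tr.as_matrix()[:,2]; print('yaw',np.degrees(np.arctan2(z[1],z[0])))
im=eyes.grab_frame('side'); cv2.imwrite('pics/k7s.png',cv2.resize(im[130:260,180:350,::-1],None,fx=4,fy=4))
im=eyes.grab_frame('wrist'); C=cam('wrist'); im2=im[:,:,::-1].copy()
for a,b,r in((.074,.079,.058),(.111,.111,.0285)):
    cv2.polylines(im2,[cv2.convexHull(proj(C,cyl(.5568,-.0030,a,b,r)).astype(np.float32)).astype(np.int32)],True,(0,0,255),1)
cv2.imwrite('pics/k7.png',im2)
E
```

```text
t 57.85 [ 0.558  -0.0026  0.0857] F [-2.2  0.  21.2] T [ 0.09  0.15 -0.35] w 0.0550 tool y [ 0.002  0.001 -1.   ] z [-0.829 -0.559 -0.002] j [-0.24  0.62  0.21  2.11 -0.29  0.43 -2.35]
yaw -146.0464139246098
```

View pics/k7s.png

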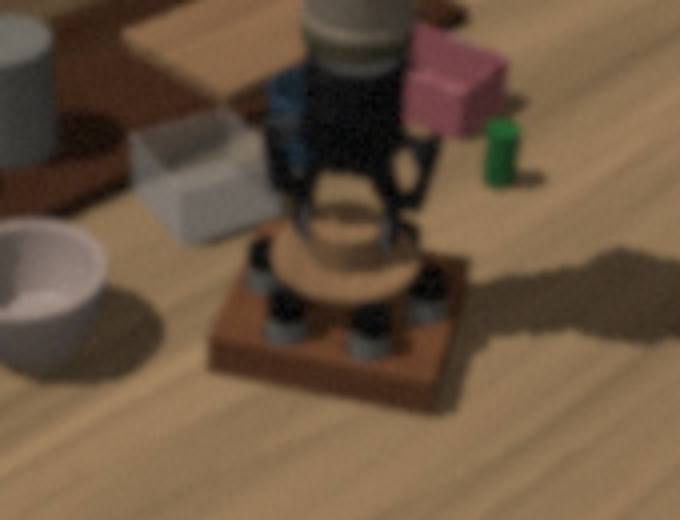

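View pics/k7.png

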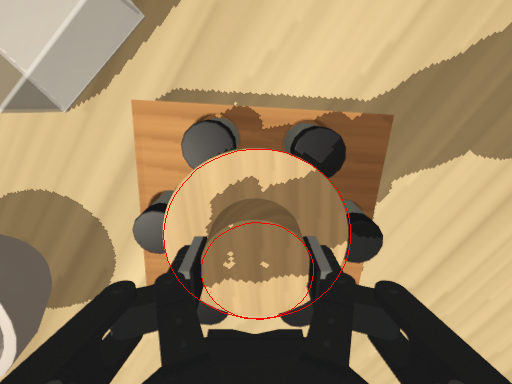

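The flange looks seated: z has stopped at 0.0857 under 20 N, and the overlay at z = 74 mm matches. I'll regrip and turn further clockwise to confirm it's tight.

step_arm(rows=[[0,-2,0,0,0,0],[0,-2,0,0,0,0],[0,-2,0,0,0,0],[0,-2,0,0,-10,0],[0,-2,0,0,-20,0],[0,-2,0,0,-30,0],[0,-2,0,0,-40,0],[0,-2,0,0,-50,0],[0,-2,0,0,-60,0],[0,-2,0,0,-60,0],[0,-2,0,0,-60,0]], jaw=72)

```text
time_s: 59.32
ee_pos: [0.5572, -0.003, 0.0861]
tool_rot: [0.023, -0.024, 0.707, -0.707]
force: [-0.5, -1.0, -0.3]
grip_width: 0.072
```

```bash
python3 - <<'E'
from h import *
lookknob('k8',.074); plan([.5566,-.003,.0855])
E
```

```text
t 59.33 [ 0.5572 -0.003   0.0861] F [-0.5 -1.  -0.3] T [-0.02  0.07 -0.02] w 0.0720 tool y [-0.  0. -1.] z [ 0.066 -0.998 -0.   ] j [-0.05  0.61 -0.07  2.1   0.09  0.44 -1.69]
knob [ 0.5586 -0.0034] cost 2104 of 22915 conf 0.86 [254. 224.]
PLAN shift [0.6 0.6 0. ] turn [-0. -0.  0.] rows>= 0.0
```

View pics/k8.png

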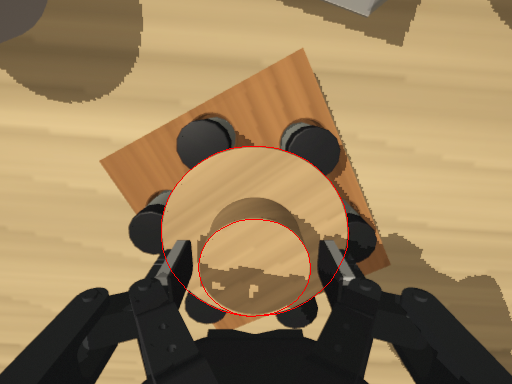

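step_arm(rows=[[0,0,0,0,0,0],[0,0,0,0,0,0],[0,0,0,0,0,0],[0,0.3,0,0,0,0],[0,0.3,0,0,6,0],[0,0.3,0,0,12,0],[0,0.3,0,0,18,0],[0,0.3,0,0,18,0]], jaw=45)

```text
time_s: 60.42
ee_pos: [0.5563, -0.0027, 0.0867]
tool_rot: [0.086, -0.085, -0.702, 0.702]
force: [-5.8, -0.9, 13.0]
grip_width: 0.0545
```

```bash
python3 - <<'E'
from h import *
st()
im=eyes.grab_frame('wrist'); cv2.imwrite('pics/k9.png',im[:,:,::-1])
E
```

```text
t 60.42 [ 0.5563 -0.0027  0.0867] F [-5.8 -0.9 13. ] T [0.03 1.05 0.63] w 0.0545 tool y [-0.001 -0.001 -1.   ] z [-0.24  -0.971  0.001] j [-0.11  0.61  0.02  2.1  -0.02  0.43 -1.89]
```

View pics/k9.png

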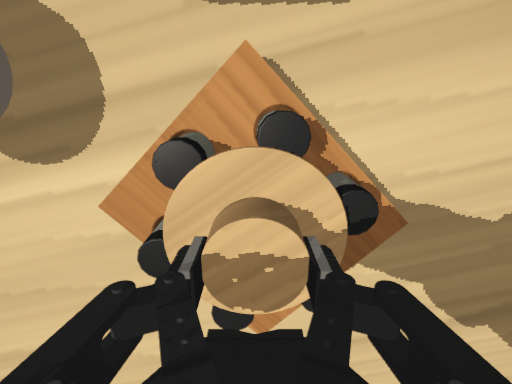

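step_arm(rows=[[0,0.3,0,0,5,0],[0,0.3,0,0,10,0],[0,0.3,0,0,15,0],[0,0.3,0,0,15,0]])

```text
time_s: 60.98
ee_pos: [0.5618, -0.0055, 0.0868]
tool_rot: [0.174, -0.18, -0.684, 0.685]
force: [9.5, -10.6, 2.0]
grip_width: 0.055
```

```bash
python3 - <<'E'
from h import *
st()
im=eyes.grab_frame('wrist'); cv2.imwrite('pics/k10.png',im[:,:,::-1])
E
```

```text
t 60.98 [ 0.5618 -0.0055  0.0868] F [  9.5 -10.6   2. ] T [-2.55 -1.9   1.05] w 0.0550 tool y [ 0.009 -0.003 -1.   ] z [-0.485 -0.875 -0.001] j [-0.15  0.61  0.09  2.1  -0.11  0.42 -2.05]
```

View pics/k10.png

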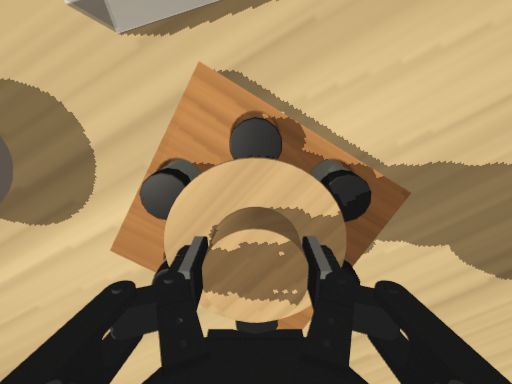

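The knob is now against its stop, and the gripper is being pushed sideways (torque 1.05 N m). Back off and release.

step_arm(rows=[[0,0,0,0,-6,0],[0,0,0,0,-12,0],[0,0,0,0,-12,0]])

```text
time_s: 61.4
ee_pos: [0.5569, -0.0029, 0.0867]
tool_rot: [-0.104, 0.104, 0.699, -0.699]
force: [-3.5, 0.4, 14.4]
grip_width: 0.0547
```

```bash
python3 - <<'E'
from h import *
st(); im=eyes.grab_frame('wrist'); cv2.imwrite('pics/k11.png',im[:,:,::-1])
E
```

```text
t 61.40 [ 0.5569 -0.0029  0.0867] F [-3.5  0.4 14.4] T [-0.26  1.15  0.42] w 0.0547 tool y [-0.  0. -1.] z [-0.291 -0.957 -0.   ] j [-0.12  0.61  0.03  2.1  -0.04  0.43 -1.92]
```

View pics/k11.png

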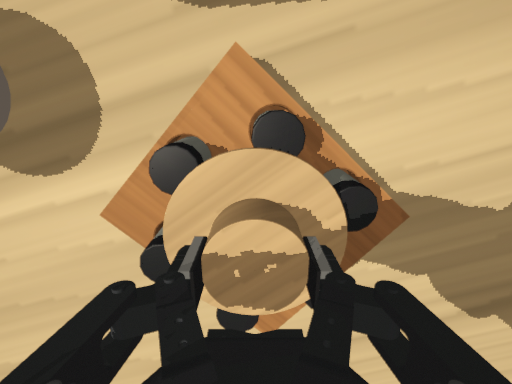

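step_arm(rows=[[0,0,0,0,0,0],[0,0,0,0,0,0],[0,0,0,0,0,0],[0,-20,0,0,0,0],[0,-60,0,0,0,0],[0,-100,0,0,0,0],[0,-140,0,0,0,0],[0,-140,0,0,0,0],[0,-140,0,0,0,0]], jaw=74)

```text
time_s: 62.58
ee_pos: [0.557, -0.0029, 0.2253]
tool_rot: [0.105, -0.104, -0.699, 0.699]
force: [0.1, 0.8, -0.3]
grip_width: 0.074
```

```bash
python3 - <<'E'
from h import *
st(); im=eyes.grab_frame('wrist'); C=cam('wrist'); im2=im[:,:,::-1].copy()
d=eyes.masks_of('knob','wrist')[0]
for z in (.072,.074,.076,.079,.083,.086):
    v,f,n=fitknob(C,d['region'],z); print(z,v.round(4),round(f),n)
v,f,n=fitknob(C,d['region'],.074)
for a,b,r in((.074,.079,.058),(.111,.111,.0285)):
    cv2.polylines(im2,[cv2.convexHull(proj(C,cyl(*v,a,b,r)).astype(np.float32)).astype(np.int32)],True,(0,0,255),1)
cv2.imwrite('pics/k12.png',im2)
im=eyes.grab_frame('side'); cv2.imwrite('pics/k12s.png',cv2.resize(im[150:260,190:340,::-1],None,fx=5,fy=5,interpolation=cv2.INTER_CUBIC))
Cs=cam('side'); ds=eyes.masks_of('knob','side')
for d in ds[:1]:
    for z in (.070,.074,.078,.082,.086): print('side',z,[np.round(q,4) for q in fitknob(Cs,d['region'],z)])
E
```

```text
t 62.58 [ 0.557  -0.0029  0.2253] F [ 0.1  0.8 -0.3] T [-0.04  0.01 -0.05] w 0.0740 tool y [-0.  0. -1.] z [-0.292 -0.956  0.   ] j [-0.14  0.41  0.05  2.   -0.03  0.74 -1.93]
0.072 [ 0.5565 -0.0035] 114 8134.0
0.074 [ 0.557  -0.0035] 128 8134.0
0.076 [ 0.5574 -0.0035] 196 8134.0
0.079 [ 0.5576 -0.0035] 351 8134.0
0.083 [ 0.5578 -0.0038] 574 8134.0
0.086 [ 0.558  -0.0039] 740 8134.0
side 0.07 [array([ 0.5577, -0.0067]), np.float64(47.125), np.float32(687.0)]
side 0.074 [array([ 0.5537, -0.0027]), np.float64(52.25), np.float32(687.0)]
side 0.078 [array([0.5504, 0.0012]), np.float64(59.625), np.float32(687.0)]
side 0.082 [array([0.5469, 0.005 ]), np.float64(67.4375), np.float32(687.0)]
side 0.086 [array([0.5433, 0.0085]), np.float64(73.3125), np.float32(687.0)]
```

View pics/k12.png

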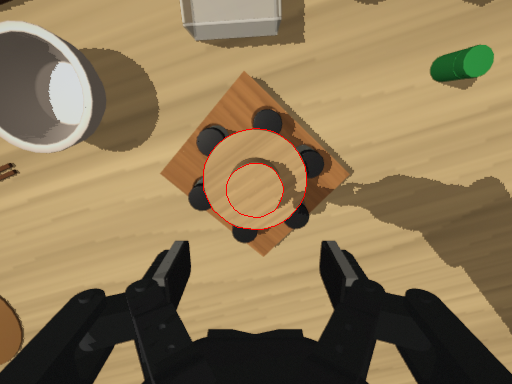

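View pics/k12s.png

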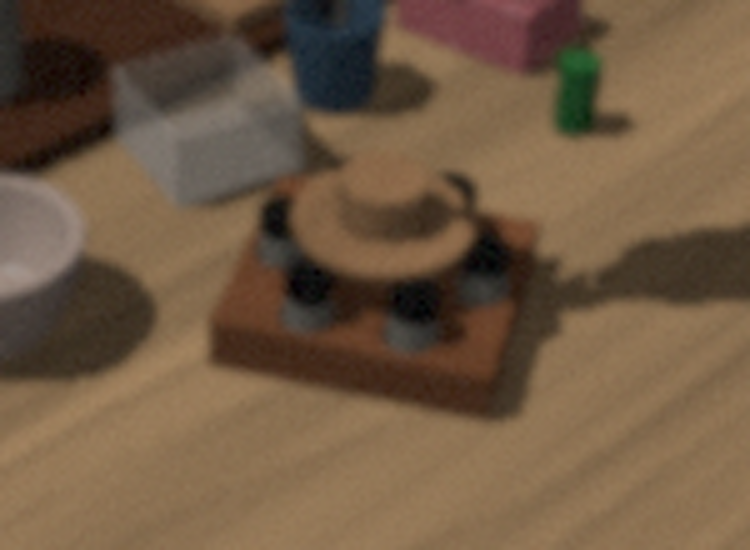

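Both cameras agree with the home height. Next, a light touch on the knob's top with closed fingers to check the height (111 mm when home).

step_arm(rows=[[0,0,0,0,0,0],[0,40,0,0,0,0],[0,80,0,0,0,0],[0,105,0,0,0,0],[0,109,0,0,0,0],[0,109,0,0,0,0],[0,109,0,0,0,0]], jaw=0, force=20)

```text
time_s: 63.65
ee_pos: [0.558, -0.003, 0.1177]
tool_rot: [-0.104, 0.105, 0.699, -0.699]
force: [0.1, -0.3, 0.3]
grip_width: -0.0
```

step_arm(rows=[[0,1,0,0,0,0],[0,2,0,0,0,0],[0,2,0,0,0,0],[0,2,0,0,0,0]])

```text
time_s: 64.15
ee_pos: [0.5573, -0.003, 0.1147]
tool_rot: [-0.104, 0.104, 0.699, -0.699]
force: [0.9, 0.3, 0.4]
grip_width: -0.0001
```

step_arm(rows=[[0,1,0,0,0,0],[0,1,0,0,0,0],[0,1,0,0,0,0]])

```text
time_s: 64.53
ee_pos: [0.5573, -0.0029, 0.1136]
tool_rot: [0.104, -0.104, -0.699, 0.699]
force: [0.1, -0.1, -0.3]
grip_width: -0.0001
```

step_arm(rows=[[0,1,0,0,0,0],[0,1,0,0,0,0],[0,1,0,0,0,0]])

```text
time_s: 64.9
ee_pos: [0.5573, -0.0029, 0.1126]
tool_rot: [0.104, -0.104, -0.699, 0.699]
force: [-0.8, -0.2, -0.4]
grip_width: -0.0001
```

step_arm(rows=[[0,0.5,0,0,0,0],[0,0.5,0,0,0,0],[0,0.5,0,0,0,0]])

```text
time_s: 65.28
ee_pos: [0.5573, -0.0029, 0.1122]
tool_rot: [0.104, -0.104, -0.699, 0.699]
force: [-0.8, 0.2, -0.4]
grip_width: 0.0
```

step_arm(rows=[[0,0.5,0,0,0,0],[0,0.5,0,0,0,0],[0,0.5,0,0,0,0]])

```text
time_s: 65.65
ee_pos: [0.5573, -0.0029, 0.1117]
tool_rot: [0.104, -0.104, -0.699, 0.699]
force: [-0.1, -0.4, -0.4]
grip_width: -0.0001
```

step_arm(rows=[[0,0.5,0,0,0,0],[0,0.5,0,0,0,0],[0,0.5,0,0,0,0]])

```text
time_s: 66.03
ee_pos: [0.5573, -0.0029, 0.1111]
tool_rot: [0.104, -0.104, -0.699, 0.699]
force: [0.2, -0.3, -0.3]
grip_width: -0.0003
```

There is still no contact at 0.1111, so the knob's top isn't above its home height. Retreat and take a final look.

step_arm(rows=[[0,-40,0,0,0,0],[0,-90,0,0,0,0],[0,-140,0,0,0,0],[60,-160,0,0,0,0],[60,-160,0,0,0,0],[60,-160,0,0,0,0]])

```text
time_s: 66.78
ee_pos: [0.5002, 0.0146, 0.2716]
tool_rot: [-0.104, 0.105, 0.699, -0.699]
force: [-0.5, 0.3, -0.7]
grip_width: 0.0002
```

```bash
python3 - <<'E'
from h import *
st()
im=eyes.grab_frame('wrist'); cv2.imwrite('pics/z1.png',im[:,:,::-1])
im=eyes.grab_frame('top'); cv2.imwrite('pics/z2.png',im[:,:,::-1])
E
```

```text
t 66.78 [0.5002 0.0146 0.2716] F [-0.5  0.3 -0.7] T [-0.02  0.    0.04] w 0.0002 tool y [ 0.001  0.    -1.   ] z [-0.292 -0.957 -0.   ] j [-0.19  0.28  0.06  2.06 -0.02  0.8  -1.99]
```

View pics/z1.png

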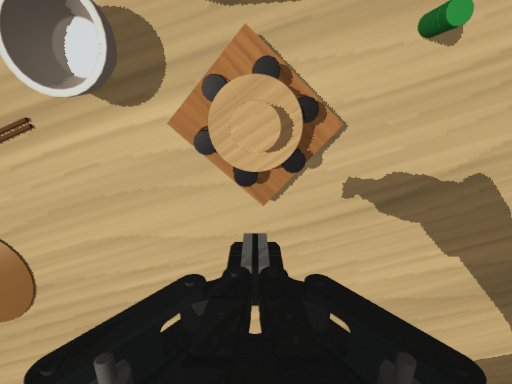

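View pics/z2.png

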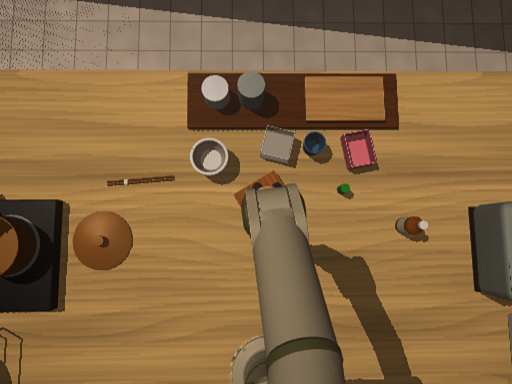

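The wrist picture shows the knob centred at (256,122) with all six lids evenly spaced around it. The top picture shows only the green look-alike left on the counter and everything else unmoved.

```bash
python3 - <<'E'
from workcell import hand_in
print(hand_in())
E
```

```text
the job is handed in; nothing more can be done
None
```

All six spice pots are standing in their own holes. The knob is screwed down onto the shoulder, and I handed the job in at about 67 s.

- **Pots:** each one was lowered until it met the floor of its hole, with 11–30 N of contact at the expected height. Wrist pictures show six upright lids around the stem.
- **Knob drop:** it fell into the gap when I set it on the stem, with its underside about 13 mm above the shoulder. A 9° backward turn met 1.1 N m of resistance and gave no further drop. I then screwed it clockwise about 190°, and it sank about 13 mm before z stopped.
- **Knob tightening:** I regripped and turned further clockwise until it resisted at about 1 N m. That pushed the gripper about 5 mm sideways, so I backed off and released.
- **Final checks:** the fitted outlines match the home height to about 2 mm in the wrist and side views. Closed fingers lowered to 0.111 m over the centre touched nothing, so the top is no higher than home.
- **Disagreements:** z read about 1 mm higher after the regrip (0.0867 against 0.0857), which I took to be the new grip because the finger check showed no lift. The camera overlay of the holes was off by about 1 mm throughout.
- **Rest of the counter:** the green look-alike and the other items look unmoved in the last top picture.

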